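# Stack the clamp rings on a wet grinder's spindle and hold its sprung hood at the index

### The job

The stone is already on the wet grinder's spindle: thread the wide fibre washer down the spindle onto the stone and then the thick steel collar down on top of it, each fully home and let go. Then lift the sprung splash hood, which has a grip bar on top, until its pointer stands at the brass index clamp on the quadrant, and finish with the gripper still holding it there, so that I can get at the spindle lock under it while I run on the nut. Leave the index clamp as it is set, and leave the nut and everything else on the bench where they lie.

Things in the scene. Friction and masses are not known exactly. Their poses are not given: they have to be found in the camera images.
- grinder: Bench wet grinder, fixed, 300 x 420 x 220 mm: grey casting, motor and white drip tank on its -y side, round stone of 205 mm in a 240 mm water pan. Origin: on the bench under the spindle axis; x runs from the spindle to the hood's hinge, y along the hinge, away from the motor, z up. Stone's top 120 mm high; tool rest rod (157 mm high) 137 mm in front; tank (219 mm high) from 210 mm to the -y side.
- spindle_seat (a point): The point on the stone's top face, on the spindle axis, where the first ring's underside rests. Axes as the grinder's.
- spindle_tip (a point): Top of the upright steel spindle, 40 mm above the stone: 16 mm diameter, its top 6 mm tapering to 9 mm. The hood's grip bar passes 50 mm behind its axis (+x of the grinder) and 24 mm above its tip, so close the fingers along the grinder's y when setting a ring down.
- washer: The fibre washer: flat, brown, 54 mm outer diameter, 20 mm bore, 10 mm thick, 26 g, lying flat on the bench. Origin: centre of its underside; z along its axis.
- collar: The steel collar: thick plain ring, 42 mm outer diameter, 20 mm bore, 18 mm high, about 150 g, lying flat on the bench. Origin: centre of its underside; z along its axis. The washer, the collar and the nut change places from start to start.
- hood (a joint): Angle of the splash hood, rad: 0 shut, growing as its front edge is lifted (stops at 1.35). A D-shaped sheet steel cover over the back half of the stone, 450 g, front edge 58 mm behind the spindle axis, top 33 mm above the stone. Spring and weight shut it when let go: lifting takes about 6 N at the grip bar when nearly shut, 10 N at 0.8 rad.
- hood_hinge (a point): Middle of the hood's hinge axis, which runs along the grinder's y, 130 mm behind the spindle axis (+x of the grinder) and 145 mm above the bench. Axes as the grinder's.
- hood_handle (a point): Middle of the hood's black round grip bar: 12 mm thick, along the hinge, 80 mm free between its two stays. Shut, it lies 80 mm in front of the hinge axis and 39 mm above it (64 mm above the stone, 31 mm above the hood's top), and moves round that axis with the hood. Axes turn with the hood. Pinched from above, it turns stiffly between the pads: best lean the tool with the hood; upright also works.
- hood_pointer (a point): Tip of the small dark pointer at the hood's -y front corner, 88 mm from the hinge axis and, with the hood shut, level with it and straight in front of it; it runs just inside the quadrant. Its axes turn with the hood.
- index (a joint): Angle in rad at which the brass index clamp is set on the quadrant, on the same scale as joint hood: the hood stands at the index when the two are equal. Set anew from start to start between 0.42 and 0.78; the clamp does not stop the hood.
- index_mark (a point): Middle of the inner edge of the brass index clamp, 88 mm from the hinge axis, beside the pointer's path. The quadrant is a curved steel strap 16 mm wide, 80 mm from the hinge axis and 118 mm to the -y side of the grinder's middle; its top is 212 mm high. Axes turn with the clamp: they lie as hood_pointer's when the hood stands at the index.
- nut: Bystander: dark hexagon nut, 30 mm over corners, 14 mm high, near the rings. Not to be moved.
- spanner: Bystander: steel spanner, 190 mm long, flat on the bench at the left. Origin: centre of its underside.
- brush: Bystander: round bristle brush with wooden handle, 175 mm long, 53 mm thick, lying at the back left.
- cutters: Bystander: dark steel branch cutters (pliers), 145 mm long, flat on the bench at the left.
- oil: Bystander: amber glass oil bottle, 48 mm diameter, 120 mm tall, standing at the back.
- dresser: Bystander: grey dressing stone, 75 x 25 x 25 mm, near the front.
- chisel: Bystander: carving tool with wooden handle, 200 mm long, at the right.
There are look-alikes about, which are no part of the job. Leave any purple look-alike of the collar alone. Of the things shaped like the washer, the brown one is meant.

How it is judged:
By the outcome, as a careful person would: the job done as asked, in the order asked, and still so for the second after the job is handed in, while the arm keeps its last pose, push and grip.
It also fails if it takes over 67 s, if anything falls off the work surface, if the arm or the gripper's body presses on something with over 40 N, if the wrist force passes 120 N, or if a joint passes its speed limit or range.

### The arm

A 7-joint arm with a two-finger parallel gripper is mounted at the origin on the work surface. World frame = base frame: x ahead of the robot, y to its left, z up, the work surface at z = 0. Lengths are in mm, angles in degrees, forces in N, time in s.
With the tool pointing down it reaches from about 425 to 950 mm from the base axis. Payload 4.7 kg.
Tool frame: the origin (TCP) lies at the very end of the fingers, on their centre line; the grasp point (between the pads) lies 19 mm behind it (robot.pinch_z is the distance from the TCP to the grasp point, in mm); z points along the fingers, y is the line along which they close (so a half turn about z gives the same grasp; the last joint's range is limited). The gripper opens to 87 mm and grips with 3 to 60 N. Pads are 19 mm wide; open, the fingers measure 117 mm over their backs; the gripper's body (75 mm by 190 mm) begins 51 mm behind the grasp point.
Start: joints at [72.256, 26.849, -2.785, 87.806, 1.381, 65.374, -4.715], TCP at [187.108, -648.57, 184.473] pointing down, gripper open.
Joint ranges: [-148.3, 148.3], [-19.14, 114.17], [-79.39, 73.82], [5.75, 140.21], [-59.74, 239.74], [12.07, 113.84], [-152.46, 152.46]. Speed limits (degrees/s): [147.25, 147.25, 180, 180, 180, 180, 180].

### API

Orientations are given as a 3x3 rotation matrix whose columns are the frame's x, y, z axes.
In Python, from bench import robot, vision gives the robot as it stands. The module is installed in compiled form; this text tells all that it offers.
- The arm moves only by the tool carry_out, never from a script. Its argument "plan" is a list of rows, each a list of 3 entries, a list of its own where there are three numbers: the finger opening in m, from 0 to 0.087, then the shift along the tool's x, y, z in m, then the turn about the tool's z in degrees. A call has 1 to 5 rows; each row shifts and turns the commanded pose from where the row before left it, along the tool's axes as they then stand; what a row does not reach is not made up. A row lasts 1/8 s, in which the tool goes at most 62.5 mm and 10.7 degrees, less where a joint would pass 70% of its speed; a pose out of reach is approached as far as the arm can. A call is refused whole if a number of a shift passes 0.0625 or a number of a turn 10.7, either way. A call with a gripper value outside its range is refused whole. The fingers move at their own pace and stop on an object; "squeeze" is the grip in N (left out, the last holds). Time passes only in rows, so rows that do not move let the fingers close. It gives the time, the measured TCP pose, the force, the opening and the grip force at its end, in the units of the state.
- robot.observe(): the state, without advancing time (a new reading comes with each control period).
- vision.grab_frame(name): name is "scene" or "top" or "wrist"; returns the picture (480x640x3 uint8, blue, green, red); there is no depth.
- vision.get_calibration(name): a dict with "fx", "fy", "cx", "cy" (pixels), "k1" (the pictures are not rectified: a ray, as slopes to the right and down, at radius r is drawn at 1 + k1 r^2 times it, then the intrinsics apply), "cam_to_world" (4x4, takes a point from camera to world coordinates). Camera axes: x right, y down, z forward; pixel columns grow to the right and rows downward; lengths in mm; the calibration is good to about 2 mm. A picture is of the moment at which its call begins: read the wrist's pose just before it. get_calibration takes no time and is no camera call; for the wrist camera it gives the pose at the moment of the call.
- robot.sign_off(): hands the job in; it is judged then, once.
The state is a dict: "time": time; "joint_pos": joint angles; "dq": joint speeds; "joint_efforts": joint torques, N m; "position": TCP position; "tcp_rot": TCP orientation; "force": force on the tool from outside, world axes, zero at the start; "ft_torque": the same for the moment, N m; "gripper_width": finger opening in mm; "grip_force": force on a finger pad.
Only numpy, scipy, OpenCV 4.12 (cv2) and the standard library are available. Lean on these libraries where they do the work, as an engineer would, in place of code of your own. Each camera call takes 0.05 s, during which the arm holds its last target. There are 200 camera calls.

## Working session

There is one attempt and no reset: what is moved stays moved. The work goes in short steps, Python scripts to look and compute and a tool call to move; the robot and the scene stay as the last step left them, time stands still between calls to the robot, and variables do not carry over. Pictures are saved under pics/ and viewed, at most 10 in all, crops included, and the job is handed in when it is done.

Besides the shell and the picture viewer there is one more tool, called after "Emit:" as a command line: name --argument value ..., lists and objects as JSON in quotes. carry_out: Moves the arm, as the interface text tells. Its arguments: {"type":"object","properties":{"plan":{"type":"array","items":{"type":"array"}},"squeeze":{"type":"number"}},"required":["plan"]}

```bash
mkdir -p pics; cat > h.py <<'E'
import numpy as np, cv2
from bench import robot, vision
def ray(name,u,v,c=None):
    c=c or vision.get_calibration(name)
    K=np.array([[c["fx"],0,c["cx"]],[0,c["fy"],c["cy"]],[0,0,1.]])
    p=cv2.undistortPoints(np.array([[[u,v]]],float),K,np.array([c["k1"],0,0,0.]))[0,0]
    T=np.array(c["cam_to_world"]); return T[:3,3],T[:3,:3]@np.array([p[0],p[1],1])
def at_z(name,u,v,z,c=None):
    o,d=ray(name,u,v,c); return o+d*(z-o[2])/d[2]
def px(name,P,c=None):
    c=c or vision.get_calibration(name); T=np.array(c["cam_to_world"])
    q=(np.asarray(P,float).reshape(-1,3)-T[:3,3])@T[:3,:3]; s=q[:,:2]/q[:,2:]
    s=s*(1+c["k1"]*(s**2).sum(1,keepdims=True)); return s*[c["fx"],c["fy"]]+[c["cx"],c["cy"]]
def crop(img,x0,y0,x1,y1,f,name):
    cv2.imwrite("pics/"+name,cv2.resize(img[y0:y1,x0:x1],None,fx=f,fy=f,interpolation=cv2.INTER_CUBIC))
E
python3 - <<'E'
from h import *
for n in("scene","top"):
    cv2.imwrite(f"pics/{n}0.png",vision.grab_frame(n)); c=vision.get_calibration(n); print(n,{k:np.round(v,3).tolist() for k,v in c.items()})
s=robot.observe(); print(s["time"],s["position"],np.round(s["tcp_rot"],3),s["force"],robot.pinch_z)
E
```

```text
scene {'fx': 552.341, 'fy': 552.341, 'cx': 317.587, 'cy': 243.086, 'k1': -0.015, 'cam_to_world': [[-0.019, 0.742, -0.67, 1353.457], [1.0, 0.002, -0.026, 88.58], [-0.018, -0.67, -0.742, 1043.819], [0.0, 0.0, 0.0, 1.0]]}
top {'fx': 560.854, 'fy': 560.854, 'cx': 329.354, 'cy': 237.155, 'k1': -0.112, 'cam_to_world': [[0.021, -0.996, 0.083, 380.776], [-1.0, -0.021, 0.006, 62.333], [-0.004, -0.083, -0.997, 1688.012], [0.0, 0.0, 0.0, 1.0]]}
0.1 [ 186.88415683 -647.99302325  183.49668375] [[ 0.961  0.277 -0.001]
 [ 0.277 -0.961  0.002]
 [-0.    -0.002 -1.   ]] [-0.37000527  1.3339483   0.21600958] 18.700000000000003
```

View pics/scene0.png

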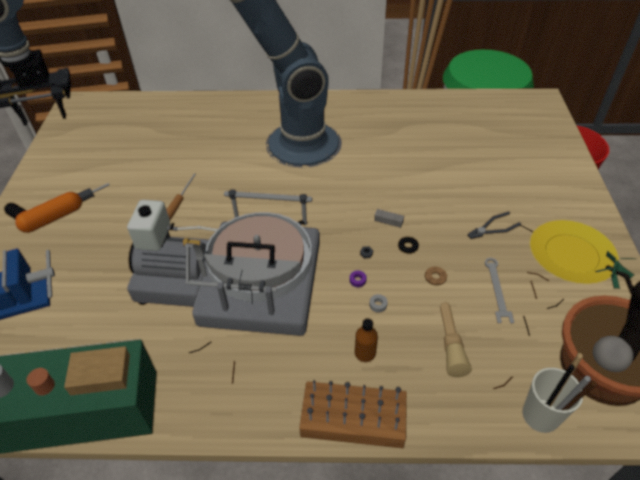

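View pics/top0.png

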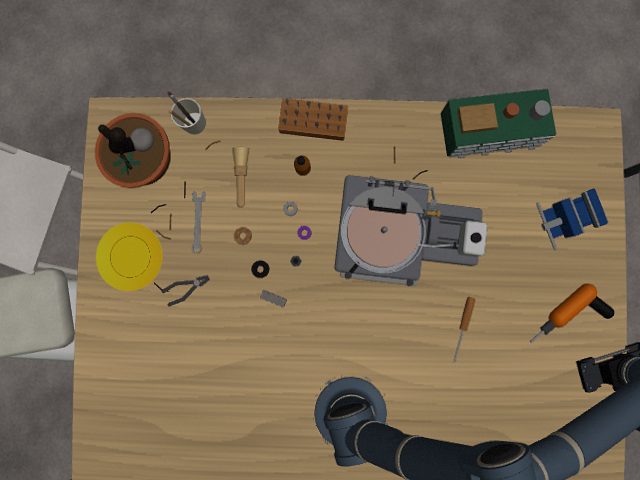

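Scene and top views agree. In the top picture, the ring-shaped things are brown (243,236), black (260,269), grey (291,209) and purple (305,233), with the dark nut at (296,261). Brown is the washer by its colour, and plain grey is the steel collar. I'll confirm both in an enlarged crop.

```bash
python3 - <<'E'
from h import *
t=cv2.imread("pics/top0.png"); s=cv2.imread("pics/scene0.png")
crop(t,225,195,325,285,6,"ct.png")
a=cv2.resize(t[165:290,330:450],None,fx=4,fy=4,interpolation=cv2.INTER_CUBIC)
b=cv2.resize(s[180:335,185:325],None,fx=2.2,fy=3.225806,interpolation=cv2.INTER_CUBIC)
b=cv2.resize(b,(308,500)); cv2.imwrite("pics/cg.png",np.hstack([a,b]))
for n,u,v,z in[("washer",243,236,10),("black",260,269,10),("collar",291,209,18),("purple",305,233,18),("nut",296,261,14),("spindle",384,230,160)]: print(n,at_z("top",u,v,z).round(1))
for n,u,v,z in[("washer",436,276,10),("collar",378,303,18)]: print(n,at_z("scene",u,v,z).round(1))
E
```

```text
washer [518.2 332.5  10. ]
black [420.1 278.   10. ]
collar [601.9 189.2  18. ]
purple [530.4 145.3  18. ]
nut [446.3 170.4  14. ]
spindle [530.4 -77.8 160. ]
washer [525.5 336.7  10. ]
collar [611.  193.6  18. ]
```

View pics/ct.png

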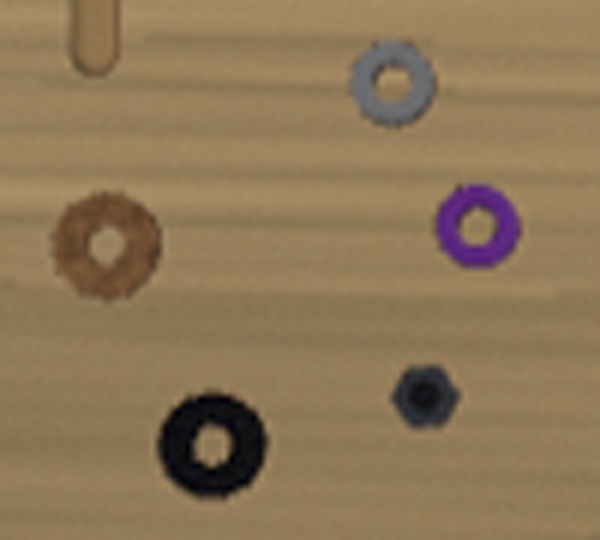

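View pics/cg.png

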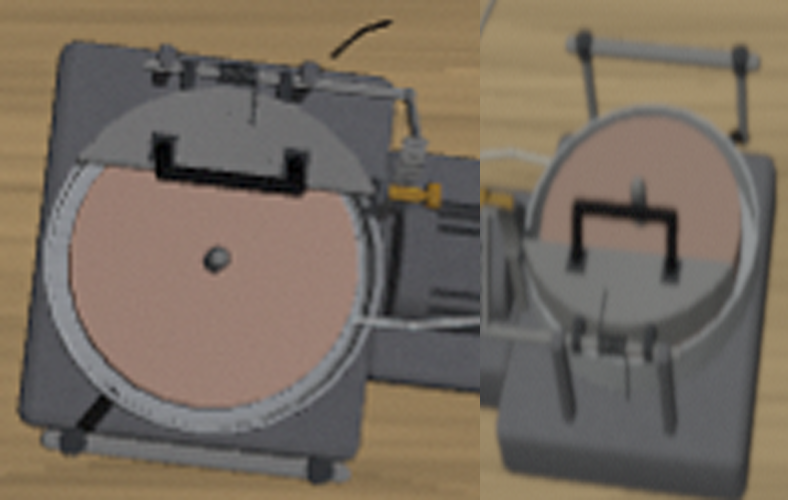

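The crop confirms it: the brown washer is at crop (107,246), the grey collar at (393,84), with purple, black and the nut all clearly apart. In the grinder crop the spindle tip is at (216,258), the grip bar runs (165,177)–(303,187), and the brass clamp is near (413,193).

```bash
python3 - <<'E'
from h import *
f=lambda x,y,x0,y0,k:(x0+(x+.5)/k-.5,y0+(y+.5)/k-.5)
for n,x,y,x0,y0,k,z in[("washer",107,246,225,195,6,10),("collar",393,84,225,195,6,18),("nut",426,397,225,195,6,14),
 ("tip",216,258,330,165,4,160),("barL",163,177,330,165,4,184),("barR",303,187,330,165,4,184),("restL",72,442,330,165,4,157),("restR",318,470,330,165,4,157),("cL",70,45,330,165,4,60),("cL2",25,420,330,165,4,60)]:
    print(n,at_z("top",*f(x,y,x0,y0,k),z).round(1))
s=robot.observe();c=vision.get_calibration("wrist");T=np.array(c["cam_to_world"]);R=np.array(s["tcp_rot"])
print({k:c[k] for k in("fx","fy","cx","cy","k1")});print("cam in tool",(R.T@(T[:3,3]-s["position"])).round(1),(R.T@T[:3,:3]).round(3))
E
```

```text
washer [519.5 334.3  10. ]
collar [603.1 192.   18. ]
nut [447.  171.6  14. ]
tip [532.8 -76.8 160. ]
barL [584.7 -38.  184. ]
barR [ 579.9 -132.9  184. ]
restL [405.1  19.5 157. ]
restR [ 389.3 -148.7  157. ]
cL [698.   23.5  60. ]
cL2 [421.9  51.1  60. ]
{'fx': 334.91390386087636, 'fy': 334.91390386087636, 'cx': 324.00757832892106, 'cy': 242.1057037470231, 'k1': -0.04133328017317012}
cam in tool [  66.7   -1.1 -200.5] [[-0.    -0.97  -0.243]
 [ 1.    -0.     0.001]
 [-0.001 -0.243  0.97 ]]
```

```bash
cat >> h.py <<'E'
def rows(target,yaw,n,start=None,w=0.087):
    """rows of n steps to target (mm), tool yaw (deg), tool pointing down"""
    s=robot.observe(); R=np.array(s["tcp_rot"]); p=np.array(s["position"]) if start is None else np.array(start[0],float)
    y=np.degrees(np.arctan2(R[1,0],R[0,0])) if start is None else start[1]
    p0,y0=p.copy(),y; dy=yaw-y; dy=dy if abs(dy)<=200 else dy-360*np.sign(dy)
    for i in range(1,n+1):
        g=p0+(np.array(target)-p0)*i/n; a=np.radians(y)
        A=np.array([[np.cos(a),np.sin(a),0],[np.sin(a),-np.cos(a),0],[0,0,-1]])
        d=(A.T@(g-p)/1000).round(4 if n<3 else 3); t=round(y0+dy*i/n-y,1); p=p+A@d*1000; y+=t
        print([w,d.tolist(),t],end=",\n" if i%5==0 else ", ")
    print(); return p,y
E
python3 - <<'E'
from h import *
q=rows((280,-480,300),65,5); rows((480,-85,265),174.6,11,q)
E
```

```text
[0.087, [0.027, -0.027, -0.023], np.float64(9.8)], [0.087, [0.032, -0.022, -0.024], np.float64(9.8)], [0.087, [0.034, -0.017, -0.023], np.float64(9.7)], [0.087, [0.037, -0.01, -0.023], np.float64(9.8)], [0.087, [0.039, -0.004, -0.024], np.float64(9.8)],

[0.087, [0.04, 0.001, 0.003], np.float64(10.0)], [0.087, [0.039, 0.009, 0.003], np.float64(9.9)], [0.087, [0.038, 0.015, 0.004], np.float64(10.0)], [0.087, [0.034, 0.021, 0.003], np.float64(10.0)], [0.087, [0.03, 0.027, 0.003], np.float64(9.9)],
[0.087, [0.025, 0.031, 0.003], np.float64(10.0)], [0.087, [0.019, 0.036, 0.004], np.float64(10.0)], [0.087, [0.013, 0.038, 0.003], np.float64(9.9)], [0.087, [0.006, 0.04, 0.003], np.float64(10.0)], [0.087, [-0.001, 0.04, 0.003], np.float64(9.9)],
[0.087, [-0.008, 0.039, 0.003], np.float64(10.0)],
```

Turning about the downward tool z reverses the yaw sign, so I negate the turns.

```bash
sed -i 's/t=round(y0+dy\*i\/n-y,1)/t=float(round(y-y0-dy*i\/n,1))/; s/y+=t/y-=t/' h.py; grep -n "t=float" h.py
```

```text
24:        d=(A.T@(g-p)/1000).round(4 if n<3 else 3); t=float(round(y-y0-dy*i/n,1)); p=p+A@d*1000; y-=t
```

Emit:
carry_out --plan '[[0.087,[0.027,-0.027,-0.023],-9.8],[0.087,[0.032,-0.022,-0.024],-9.8],[0.087,[0.034,-0.017,-0.023],-9.7],[0.087,[0.037,-0.01,-0.023],-9.8],[0.087,[0.039,-0.004,-0.024],-9.8]]' --squeeze 20

```text
time: 0.72
position: [280.6, -478.6, 301.7]
tcp_rot: [[0.418, 0.909, -0.001], [0.909, -0.418, 0.001], [0.0, -0.001, -1.0]]
force: [0.3, -0.0, 0.0]
gripper_width: 86.9
grip_force: 0.0
```

The motion went as expected, so I continue.

Emit:
carry_out --plan '[[0.087,[0.04,0.001,0.003],-10.0],[0.087,[0.039,0.009,0.003],-9.9],[0.087,[0.038,0.015,0.004],-10.0],[0.087,[0.034,0.021,0.003],-10.0],[0.087,[0.03,0.027,0.003],-9.9]]'

```text
time: 1.35
position: [371.8, -299.4, 285.0]
tcp_rot: [[-0.424, 0.906, -0.0], [0.906, 0.424, 0.0], [0.0, -0.0, -1.0]]
force: [-0.1, 0.3, 0.7]
gripper_width: 87.2
grip_force: 0.0
```

Emit:
carry_out --plan '[[0.087,[0.025,0.031,0.003],-10.0],[0.087,[0.019,0.036,0.004],-10.0],[0.087,[0.013,0.038,0.003],-9.9],[0.087,[0.006,0.04,0.003],-10.0],[0.087,[-0.001,0.04,0.003],-9.9]]'

```text
time: 1.98
position: [462.2, -119.9, 269.1]
tcp_rot: [[-0.966, 0.26, -0.0], [0.26, 0.966, -0.0], [0.0, -0.0, -1.0]]
force: [0.1, -0.8, -0.1]
gripper_width: 87.2
grip_force: 0.0
```

Emit:
carry_out --plan '[[0.087,[-0.008,0.039,0.003],-10.0],[0.087,[0,0,0],0]]'

```text
time: 2.22
position: [480.6, -82.2, 266.2]
tcp_rot: [[-0.996, 0.088, -0.0], [0.088, 0.996, 0.002], [0.0, 0.002, -1.0]]
force: [-0.7, -0.8, -0.3]
gripper_width: 87.1
grip_force: 0.0
```

```bash
python3 - <<'E'
from h import *
import pickle
c=vision.get_calibration("wrist"); im=vision.grab_frame("wrist"); cv2.imwrite("pics/w1.png",im); pickle.dump(c,open("w1.pkl","wb"))
s=robot.observe(); print(s["position"],s["joint_pos"]); crop(im,120,0,520,300,2,"w1c.png")
E
```

```text
[480.02522507 -84.61355927 266.06844404] [ 45.50091345   9.25970573 -45.1198878  104.14440982   6.97749715
  69.48186836  82.99448837]
```

View pics/w1c.png

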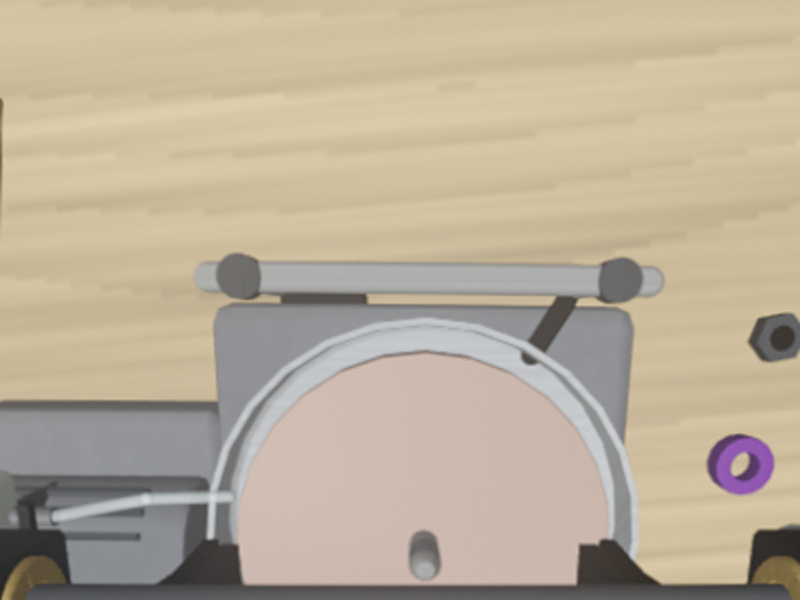

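The wrist view looks past the tool's +x side: the spindle tip is at crop (425,567), the rest rod runs (195,275)–(663,280), and everything below is hidden by the gripper. The hood side will need tool x towards the hood.

```bash
python3 - <<'E'
from h import *
import pickle
c=pickle.load(open("w1.pkl","rb"))
f=lambda x,y:(120+(x+.5)/2-.5,(y+.5)/2-.5)
for n,x,y,z in[("tip",425,567,160),("restL",198,276,157),("restR",662,281,157),("purple",741,464,18),("nut",780,337,14)]: print(n,at_z(None,*f(x,y),z,c).round(1))
q=rows((519.5,334.3,150),30,15,w=0.075)
E
```

```text
tip [533.5 -77.8 160. ]
restL [ 388.7 -167.3  157. ]
restR [408.9  38.9 157. ]
purple [532.4 145.2  18. ]
nut [448.1 171.5  14. ]
[0.075, [-0.0, 0.028, 0.008], 9.6], [0.075, [0.005, 0.028, 0.007], 9.7], [0.075, [0.009, 0.026, 0.008], 9.6], [0.075, [0.013, 0.025, 0.008], 9.7], [0.075, [0.018, 0.022, 0.008], 9.6],
[0.075, [0.021, 0.019, 0.007], 9.7], [0.075, [0.023, 0.015, 0.008], 9.6], [0.075, [0.026, 0.01, 0.008], 9.7], [0.075, [0.028, 0.006, 0.008], 9.6], [0.075, [0.028, 0.002, 0.007], 9.7],
[0.075, [0.028, -0.003, 0.008], 9.6], [0.075, [0.027, -0.008, 0.008], 9.7], [0.075, [0.025, -0.012, 0.008], 9.6], [0.075, [0.023, -0.016, 0.007], 9.7], [0.075, [0.02, -0.02, 0.008], 9.6],
```

Emit:
carry_out --plan '[[0.075,[0,0.028,0.008],9.6],[0.075,[0.005,0.028,0.007],9.7],[0.075,[0.009,0.026,0.008],9.6],[0.075,[0.013,0.025,0.008],9.7],[0.075,[0.018,0.022,0.008],9.6]]'

```text
time: 2.9
position: [493.6, 53.0, 227.0]
tcp_rot: [[-0.585, 0.811, -0.0], [0.811, 0.585, -0.001], [-0.001, -0.001, -1.0]]
force: [0.5, -0.6, 0.2]
gripper_width: 74.9
grip_force: 0.0
```

Emit:
carry_out --plan '[[0.075,[0.021,0.019,0.007],9.7],[0.075,[0.023,0.015,0.008],9.6],[0.075,[0.026,0.01,0.008],9.7],[0.075,[0.028,0.006,0.008],9.6],[0.075,[0.028,0.002,0.007],9.7]]'

```text
time: 3.52
position: [507.3, 192.6, 188.8]
tcp_rot: [[0.216, 0.976, -0.0], [0.976, -0.216, -0.002], [-0.002, -0.0, -1.0]]
force: [0.6, -0.1, -0.7]
gripper_width: 75.0
grip_force: 0.0
```

Emit:
carry_out --plan '[[0.075,[0.028,-0.003,0.008],9.6],[0.075,[0.027,-0.008,0.008],9.7],[0.075,[0.025,-0.012,0.008],9.6],[0.075,[0.023,-0.016,0.007],9.7],[0.075,[0.02,-0.02,0.008],9.6]]'

```text
time: 4.15
position: [521.7, 332.2, 149.9]
tcp_rot: [[0.872, 0.49, 0.0], [0.49, -0.872, -0.002], [-0.001, 0.002, -1.0]]
force: [0.5, -0.0, 0.6]
gripper_width: 75.7
grip_force: 0.0
```

Emit:
carry_out --plan '[[0.075,[0,0,0],0]]'

```text
time: 4.28
position: [520.2, 334.0, 149.5]
tcp_rot: [[0.866, 0.499, -0.001], [0.499, -0.866, -0.001], [-0.001, 0.0, -1.0]]
force: [0.9, 0.2, 0.0]
gripper_width: 75.2
grip_force: 0.0
```

```bash
python3 - <<'E'
from h import *
s=robot.observe(); print(s["position"],s["joint_pos"]); c=vision.get_calibration("wrist")
im=vision.grab_frame("wrist"); print(px("wrist",[[519.5,334.3,10]],c))
hsv=cv2.cvtColor(im,cv2.COLOR_BGR2HSV)
P=px("wrist",[519.5,334.3,10],c)[0]; cv2.imwrite("pics/w2.png",im)
q=rows((519.5,334.3,12),30,4,w=0.07)
E
```

```text
[520.15502797 334.0219553  149.51275887] [ -16.47043824   25.92180823  -27.42026123   96.95799641   13.36686903
   60.47068649 -108.22032195]
[[323.92678487 224.89735104]]
[0.07, [-0.0, -0.001, 0.034], -0.0], [0.07, [-0.0, -0.0, 0.035], -0.0], [0.07, [-0.0, -0.001, 0.034], -0.0], [0.07, [-0.0, -0.0, 0.035], -0.1],
```

View pics/w2.png

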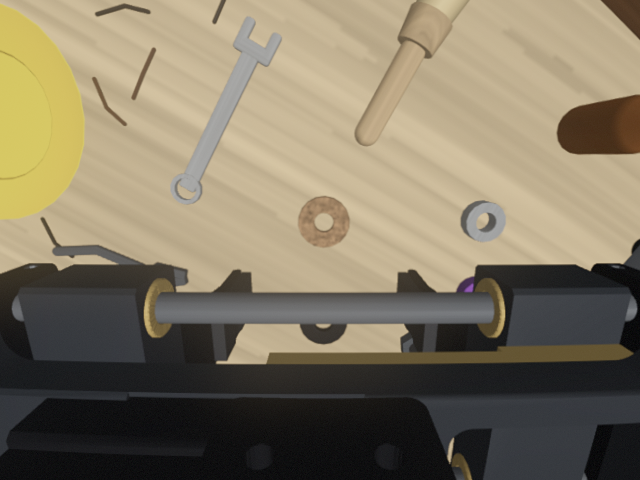

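Washer centre is at (324,221), collar top centre at (484,221), and the black ring is further down, clear of the washer.

```bash
python3 - <<'E'
from h import *
w=at_z("wrist",324.3,221,10);print("w",w.round(1),"col",at_z("wrist",484,220.5,18).round(1))
q=rows((w[0],w[1],30),30,3,w=0.07); rows((w[0],w[1],3),30,1,q,w=0.07)
E
```

```text
w [523.8 334.3  10. ] col [606.7 194.6  18. ]
[0.07, [0.001, -0.0, 0.04], -0.0], [0.07, [0.001, -0.0, 0.04], -0.0], [0.07, [0.002, -0.0, 0.04], -0.1], 
[0.07, [-0.0004, -0.0001, 0.0268], 0.0],
```

Emit:
carry_out --plan '[[0.07,[0.001,0,0.04],0],[0.07,[0.001,0,0.04],0],[0.07,[0,0,0.04],0],[0.07,[0,0,0.0265],0],[0.07,[0,0,0],0]]'

```text
time: 4.95
position: [521.8, 330.9, 2.1]
tcp_rot: [[0.868, 0.497, -0.003], [0.497, -0.868, -0.004], [-0.005, 0.002, -1.0]]
force: [-0.8, 0.5, 0.2]
gripper_width: 70.2
grip_force: 0.0
```

Emit:
carry_out --plan '[[0.05,[0,0,0],0],[0.04,[0,0,0],0],[0.04,[0,0,0],0],[0.04,[0,0,0],0]]' --squeeze 20

```text
time: 5.45
position: [522.5, 334.8, 4.5]
tcp_rot: [[0.867, 0.498, 0.001], [0.498, -0.867, 0.0], [0.001, 0.0, -1.0]]
force: [0.8, 0.5, -0.6]
gripper_width: 42.3
grip_force: 0.0
```

Width 42 with no grip force means the washer is not held, so I look.

```bash
python3 - <<'E'
from h import *
im=vision.grab_frame("wrist"); s=robot.observe(); print(s["gripper_width"],s["grip_force"],s["position"])
print(px("wrist",[[523.8,334.3,10],s["position"]]))
t=vision.grab_frame("top")
a=cv2.resize(im[150:350,200:500],(600,400)); b=cv2.resize(t[200:280,225:325],(200,160)); b=cv2.copyMakeBorder(b,0,240,0,0,cv2.BORDER_CONSTANT)
cv2.imwrite("pics/w3.png",np.hstack([a,b]))
E
```

```text
41.13878789217802 0.0 [522.36962615 334.74565071   4.32015264]
[[326.86293034 268.91728735]
 [325.0298308  267.56214547]]
```

View pics/w3.png

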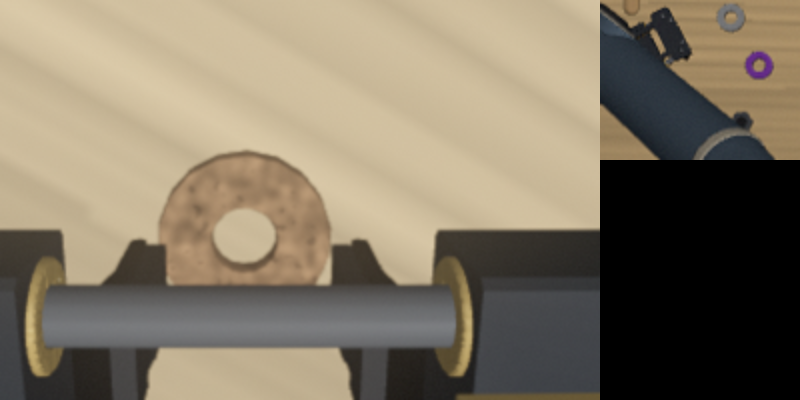

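Emit:
carry_out --plan '[[0.03,[0,0,0],0],[0.03,[0,0,0],0],[0.03,[0,0,0],0]]' --squeeze 15

```text
time: 5.92
position: [522.2, 334.6, 3.9]
tcp_rot: [[0.867, 0.498, -0.0], [0.498, -0.867, -0.0], [-0.0, 0.0, -1.0]]
force: [-0.7, -1.2, -0.1]
gripper_width: 30.4
grip_force: 0.0
```

```bash
python3 - <<'E'
from h import *
im=vision.grab_frame("wrist"); cv2.imwrite("pics/w4.png",im)
g=im.astype(int).sum(2)
for r in (255,262,268,275,282): print(r,[(int(u),im[r,u].tolist()) for u in range(270,380,6)])
E
```

```text
255 [(270, [154, 186, 203]), (276, [154, 186, 203]), (282, [97, 128, 157]), (288, [108, 141, 170]), (294, [98, 127, 156]), (300, [82, 107, 131]), (306, [106, 138, 168]), (312, [106, 138, 169]), (318, [155, 187, 204]), (324, [156, 188, 204]), (330, [117, 150, 180]), (336, [106, 139, 169]), (342, [98, 129, 158]), (348, [107, 140, 170]), (354, [102, 133, 163]), (360, [100, 130, 159]), (366, [157, 189, 206]), (372, [161, 193, 209]), (378, [163, 195, 213])]
262 [(270, [156, 189, 205]), (276, [156, 188, 205]), (282, [99, 130, 159]), (288, [93, 123, 151]), (294, [86, 113, 139]), (300, [101, 133, 162]), (306, [112, 145, 176]), (312, [155, 188, 204]), (318, [154, 186, 203]), (324, [155, 186, 203]), (330, [156, 187, 204]), (336, [131, 162, 179]), (342, [94, 123, 152]), (348, [100, 131, 161]), (354, [89, 118, 145]), (360, [95, 124, 153]), (366, [146, 177, 194]), (372, [155, 187, 203]), (378, [157, 189, 206])]
268 [(270, [155, 187, 204]), (276, [158, 189, 206]), (282, [111, 144, 175]), (288, [93, 122, 149]), (294, [102, 132, 161]), (300, [88, 115, 142]), (306, [106, 135, 155]), (312, [154, 186, 
[... 434 characters left out ...]
12, [154, 186, 202]), (318, [152, 184, 201]), (324, [154, 185, 202]), (330, [155, 188, 205]), (336, [62, 80, 99]), (342, [117, 152, 184]), (348, [112, 146, 177]), (354, [71, 91, 112]), (360, [50, 59, 68]), (366, [45, 57, 65]), (372, [43, 54, 62]), (378, [146, 177, 193])]
282 [(270, [143, 174, 191]), (276, [45, 55, 64]), (282, [50, 59, 67]), (288, [50, 59, 67]), (294, [76, 96, 118]), (300, [108, 141, 172]), (306, [97, 128, 156]), (312, [85, 111, 137]), (318, [69, 90, 111]), (324, [62, 82, 99]), (330, [68, 90, 111]), (336, [107, 138, 169]), (342, [104, 136, 166]), (348, [90, 119, 146]), (354, [70, 91, 114]), (360, [48, 56, 64]), (366, [44, 55, 63]), (372, [42, 53, 61]), (378, [147, 178, 195])]
```

The fingers closed to 30 mm above the undisturbed washer, so their tips are higher than the reading suggests. I'll check from the scene camera beside the wrist view.

```bash
python3 - <<'E'
from h import *
s=robot.observe(); P=np.array(s["position"]); print(P)
im=cv2.imread("pics/w4.png"); sc=vision.grab_frame("scene"); cv2.imwrite("pics/scene4.png",sc)
u,v=px("scene",P)[0]; print(u,v, px("scene",P+[[0,0,19]]),px("scene",P+[[0,0,40]]),px("scene",P+[[0,0,70]]))
x0,y0=int(u)-40,int(v)-70; print(x0,y0)
a=cv2.resize(sc[y0:y0+100,x0:x0+80],(480,600),interpolation=cv2.INTER_CUBIC); b=im[200:500,240:400]; b=cv2.resize(im[210:360,260:340+50],(312,360)); b=cv2.copyMakeBorder(b,0,240,0,0,0)
cv2.imwrite("pics/c5.png",np.hstack([a,b]))
E
```

```text
[522.20759869 334.64243065   3.88728131]
434.61009235629183 276.5176220505814 [[435.7275355  271.50662318]] [[436.99061163 265.84083622]] [[438.84805344 257.50558131]]
394 206
```

View pics/c5.png

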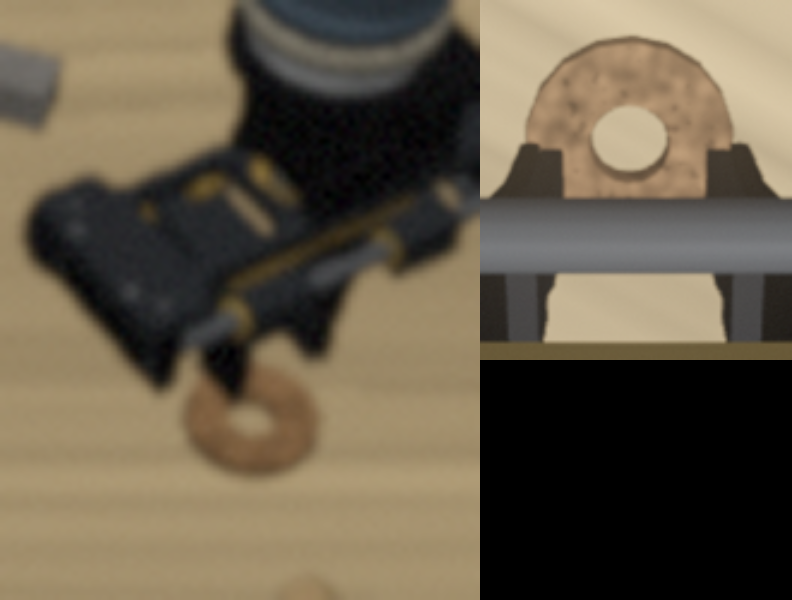

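The scene crop shows the fingertips at about (433,272) and (447,265), floating roughly 30 mm above where the reading puts the TCP. Both cameras agree on that. I'll open and feel downwards carefully.

Emit:
carry_out --plan '[[0.07,[0,0,0],0],[0.07,[0,0,0],0],[0.07,[0,0,0],0],[0.07,[0,0,0],0],[0.07,[0,0,0],0]]'

```text
time: 6.65
position: [522.2, 334.6, 3.9]
tcp_rot: [[0.867, 0.498, 0.0], [0.498, -0.867, -0.0], [-0.0, 0.0, -1.0]]
force: [-0.1, -0.5, 0.8]
gripper_width: 67.3
grip_force: 0.0
```

Emit:
carry_out --plan '[[0.07,[0.001,0,0.006],0],[0.07,[0,0,0.004],0],[0.07,[0,0,0],0]]'

```text
time: 7.02
position: [522.7, 334.8, -6.7]
tcp_rot: [[0.867, 0.498, -0.001], [0.498, -0.867, -0.001], [-0.001, 0.0, -1.0]]
force: [0.2, -0.3, -0.5]
gripper_width: 70.1
grip_force: 0.0
```

TCP reads -6.7 with no contact, so the tips really are higher than the reading says. I keep feeling down.

Emit:
carry_out --plan '[[0.07,[0,0,0.004],0],[0.07,[0,0,0.004],0],[0.07,[0,0,0],0]]'

```text
time: 7.4
position: [522.8, 334.9, -14.5]
tcp_rot: [[0.867, 0.498, -0.001], [0.498, -0.867, -0.001], [-0.001, 0.0, -1.0]]
force: [-0.3, 1.0, 0.8]
gripper_width: 70.3
grip_force: 0.0
```

Emit:
carry_out --plan '[[0.07,[0,0,0.003],0],[0.07,[0,0,0.003],0],[0.07,[0,0,0],0]]'

```text
time: 7.78
position: [522.9, 334.9, -20.4]
tcp_rot: [[0.867, 0.498, -0.0], [0.498, -0.867, -0.0], [-0.001, 0.0, -1.0]]
force: [0.7, -0.7, -0.5]
gripper_width: 70.3
grip_force: 0.0
```

Emit:
carry_out --plan '[[0.07,[0,0,0.002],0],[0.07,[0,0,0.002],0],[0.07,[0,0,0],0]]'

```text
time: 8.15
position: [523.0, 335.0, -24.3]
tcp_rot: [[0.867, 0.498, -0.0], [0.498, -0.867, -0.0], [-0.0, 0.0, -1.0]]
force: [0.0, 0.2, -0.5]
gripper_width: 70.0
grip_force: 0.0
```

Emit:
carry_out --plan '[[0.07,[0,0,0.002],0],[0.07,[0,0,0],0]]'

```text
time: 8.4
position: [523.0, 335.0, -26.2]
tcp_rot: [[0.867, 0.498, -0.0], [0.498, -0.867, -0.0], [-0.0, 0.0, -1.0]]
force: [0.5, 0.2, 0.4]
gripper_width: 70.3
grip_force: 0.0
```

Emit:
carry_out --plan '[[0.07,[0,0,0.002],0],[0.07,[0,0,0],0]]'

```text
time: 8.65
position: [523.0, 335.0, -28.2]
tcp_rot: [[0.867, 0.498, -0.0], [0.498, -0.867, -0.0], [-0.0, 0.0, -1.0]]
force: [0.4, -0.6, -0.5]
gripper_width: 69.9
grip_force: 0.0
```

Emit:
carry_out --plan '[[0.07,[0,0,0.002],0],[0.07,[0,0,0],0]]'

```text
time: 8.9
position: [523.0, 335.0, -30.3]
tcp_rot: [[0.867, 0.498, -0.0], [0.498, -0.867, -0.0], [-0.0, 0.0, -1.0]]
force: [-0.7, 1.1, 0.9]
gripper_width: 70.0
grip_force: 0.0
```

Emit:
carry_out --plan '[[0.045,[0,0,0],0],[0.045,[0,0,0],0],[0.045,[0,0,0],0],[0.045,[0,0,0],0]]' --squeeze 12

```text
time: 9.4
position: [523.1, 335.2, -30.0]
tcp_rot: [[0.867, 0.498, 0.0], [0.498, -0.867, -0.0], [0.0, 0.0, -1.0]]
force: [-0.1, -0.4, 0.1]
gripper_width: 52.7
grip_force: 12.0
```

The washer is held (52.7 mm, 12 N). The tips therefore sit about 34 mm above the reported TCP, so I work relative to that: the bench grip reads -30, which puts the washer home on the stone at about 90.

```bash
python3 - <<'E'
from h import *
q=rows((523,335,170),30,5,w=0.045); q=rows((533.2,-77.4,170),-5.6,10,q,w=0.045)
E
```

```text
[0.045, [-0.0, 0.0, -0.04], -0.0], [0.045, [-0.0, 0.0, -0.04], -0.0], [0.045, [-0.0, 0.0, -0.04], -0.1], [0.045, [-0.0, 0.0, -0.04], 0.0], [0.045, [-0.0, 0.0, -0.04], -0.0],

[0.045, [-0.02, 0.036, -0.0], 3.6], [0.045, [-0.017, 0.038, -0.0], 3.5], [0.045, [-0.015, 0.038, -0.0], 3.6], [0.045, [-0.013, 0.039, -0.0], 3.5], [0.045, [-0.01, 0.04, -0.0], 3.6],
[0.045, [-0.008, 0.041, -0.0], 3.6], [0.045, [-0.005, 0.041, -0.0], 3.5], [0.045, [-0.003, 0.041, -0.0], 3.6], [0.045, [0.0, 0.041, -0.0], 3.5], [0.045, [0.003, 0.041, -0.0], 3.6],
```

Emit:
carry_out --plan '[[0.045,[0,0,-0.01],0],[0.045,[0,0,-0.04],0],[0.045,[0,0,-0.05],0],[0.045,[0,0,-0.05],0],[0.045,[0,0,-0.05],0]]' --squeeze 20

```text
time: 10.02
position: [522.9, 335.1, 172.4]
tcp_rot: [[0.867, 0.498, 0.001], [0.498, -0.867, 0.0], [0.001, 0.0, -1.0]]
force: [0.4, 1.3, 0.8]
gripper_width: 51.6
grip_force: 20.0
```

Emit:
carry_out --plan '[[0.045,[-0.02,0.036,0],3.6],[0.045,[-0.017,0.038,0],3.5],[0.045,[-0.015,0.038,0],3.6],[0.045,[-0.013,0.039,0],3.5],[0.045,[-0.01,0.04,0],3.6]]'

```text
time: 10.65
position: [527.7, 128.0, 170.7]
tcp_rot: [[0.978, 0.208, 0.001], [0.208, -0.978, 0.0], [0.001, 0.0, -1.0]]
force: [0.8, -0.1, -0.9]
gripper_width: 51.7
grip_force: 20.0
```

Emit:
carry_out --plan '[[0.045,[-0.008,0.041,0],3.6],[0.045,[-0.005,0.041,0],3.5],[0.045,[-0.003,0.041,0],3.6],[0.045,[0,0.041,0],3.5],[0.045,[0.003,0.041,0],3.6]]'

```text
time: 11.28
position: [532.7, -78.2, 170.8]
tcp_rot: [[0.995, -0.101, 0.001], [-0.101, -0.995, -0.0], [0.001, -0.0, -1.0]]
force: [0.1, -0.7, -0.6]
gripper_width: 51.8
grip_force: 20.0
```

Emit:
carry_out --plan '[[0.045,[0,0,0],0]]'

```text
time: 11.4
position: [532.5, -81.2, 170.5]
tcp_rot: [[0.994, -0.106, 0.0], [-0.106, -0.994, -0.002], [0.001, 0.002, -1.0]]
force: [-0.1, 1.1, -0.1]
gripper_width: 51.8
grip_force: 20.0
```

```bash
python3 - <<'E'
from h import *
import pickle
s=robot.observe(); print(s["position"],s["gripper_width"],s["joint_pos"].round(1))
c=vision.get_calibration("wrist"); im=vision.grab_frame("wrist"); cv2.imwrite("pics/w6.png",im); pickle.dump(c,open("w6.pkl","wb"))
crop(im,170,40,480,285,2.5,"w6c.png")
E
```

```text
[532.5027511  -81.19861431 170.48944723] 51.84740066458765 [ 15.2  15.6 -13.4 106.8   4.3  58.  -96.1]
```

View pics/w6c.png

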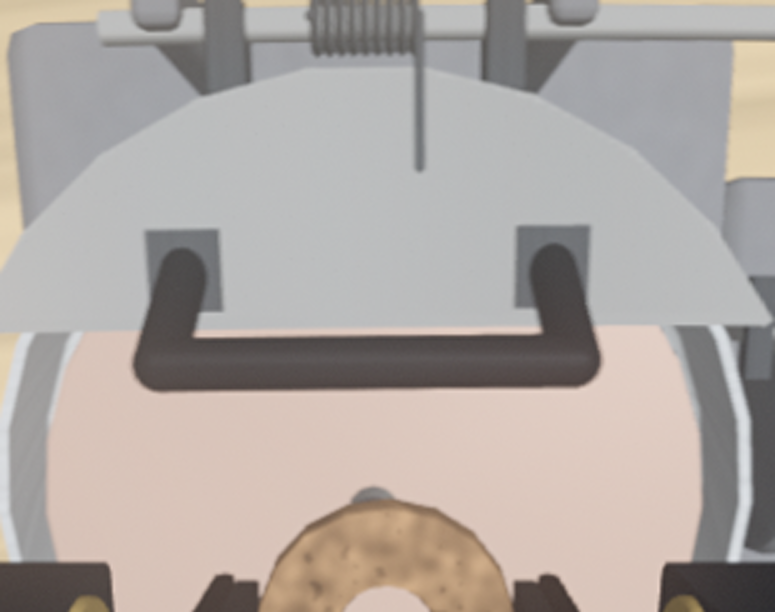

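The hood side is clear now: bar ends at crop (150,365) and (585,361), the held washer at about (387,631), and the spindle's far edge peeking out at (374,487).

```bash
python3 - <<'E'
from h import *
import pickle
c=pickle.load(open("w6.pkl","rb")); f=lambda x,y:(170+(x+.5)/2.5-.5,40+(y+.5)/2.5-.5)
print("washer",at_z(0,*f(387,631),210,c).round(1))
L,R=at_z(0,*f(150,364),184,c),at_z(0,*f(585,360),184,c); m=(L+R)/2; d=(L-R)/np.linalg.norm(L-R); gx=np.array([d[1],-d[0],0])
print("bar",L.round(1),R.round(1),np.linalg.norm(L-R),"yaw",np.degrees(np.arctan2(gx[1],gx[0])),"mid",m,"spindle from bar",(m-50*gx).round(1))
print("spindle far edge",at_z(0,*f(374,487),154,c).round(1), "expect minus 8 along gx")
print("shut hood front edge",at_z(0,*f(300,330),153,c),"top-edge z153 expected at spindle+58")
E
```

```text
washer [531.9 -80.3 210. ]
bar [589.8 -33.7 184. ] [ 580.3 -129.7  184. ] 96.40891486818894 yaw -5.623940721291295 mid [585.03655894 -81.70537659 184.        ] spindle from bar [535.3 -76.8 184. ]
spindle far edge [549.9 -79.  154. ] expect minus 8 along gx
shut hood front edge [592.62543914 -64.66061529 153.        ] top-edge z153 expected at spindle+58
```

The measurements agree: spindle at (534.2,-76.9), yaw -5.6°, washer centre at (531.9,-80.3). I correct by (+1.9, -3.5) mm in tool axes, then lower.

Emit:
carry_out --plan '[[0.045,[0.002,-0.0035,0.01],0],[0.045,[0,0,0.018],0],[0.045,[0,0,0.018],0],[0.045,[0,0,0],0]]'

```text
time: 11.95
position: [535.8, -71.1, 123.6]
tcp_rot: [[0.995, -0.095, 0.001], [-0.095, -0.995, 0.001], [0.001, -0.001, -1.0]]
force: [0.1, 1.1, 1.5]
gripper_width: 52.9
grip_force: 20.0
```

Emit:
carry_out --plan '[[0.045,[0,0,0.008],0],[0.045,[0,0,0.008],0],[0.045,[0,0,0.006],0],[0.045,[0,0,0],0]]'

```text
time: 12.45
position: [537.5, -77.1, 102.6]
tcp_rot: [[0.995, -0.099, 0.005], [-0.099, -0.995, -0.005], [0.006, 0.005, -1.0]]
force: [3.5, -8.7, 0.3]
gripper_width: 52.9
grip_force: 20.0
```

Emit:
carry_out --plan '[[0.045,[-0.001,0.003,0],0],[0.045,[0,0,0],0],[0.045,[0,0,0],0]]'

```text
time: 12.82
position: [536.6, -77.5, 102.6]
tcp_rot: [[0.995, -0.098, 0.006], [-0.098, -0.995, -0.002], [0.006, 0.002, -1.0]]
force: [5.0, -4.9, -1.8]
gripper_width: 52.9
grip_force: 20.0
```

Emit:
carry_out --plan '[[0.045,[0.002,0.002,0],0],[0.045,[0,0,0],0],[0.045,[0,0,0],0]]'

```text
time: 13.2
position: [536.2, -78.2, 102.1]
tcp_rot: [[0.995, -0.099, 0.001], [-0.099, -0.995, 0.0], [0.001, -0.0, -1.0]]
force: [2.6, -1.2, -0.1]
gripper_width: 52.4
grip_force: 20.0
```

Nearly free now, so I nudge +x and continue down to home.

Emit:
carry_out --plan '[[0.045,[0.001,0.0005,0.004],0],[0.045,[0,0,0.004],0],[0.045,[0,0,0.002],0],[0.045,[0,0,0],0]]'

```text
time: 13.7
position: [535.9, -79.3, 91.4]
tcp_rot: [[0.995, -0.099, -0.002], [-0.099, -0.995, 0.0], [-0.002, -0.0, -1.0]]
force: [1.0, 0.5, -0.2]
gripper_width: 52.7
grip_force: 20.0
```

Emit:
carry_out --plan '[[0.045,[0,0,0.0015],0],[0.045,[0,0,0],0]]'

```text
time: 13.95
position: [536.5, -79.4, 90.5]
tcp_rot: [[0.995, -0.1, -0.0], [-0.1, -0.995, -0.0], [-0.0, 0.0, -1.0]]
force: [0.1, 0.4, 2.0]
gripper_width: 52.7
grip_force: 20.0
```

Fz of 2 N at 90.5 means the washer is home. I release and go up to the collar.

Emit:
carry_out --plan '[[0.045,[0,0,0.001],0],[0.066,[0,0,0],0],[0.066,[0,0,0],0],[0.066,[0,0,0],0],[0.066,[0,0,-0.01],0]]'

```text
time: 14.58
position: [535.7, -79.4, 99.0]
tcp_rot: [[0.995, -0.099, -0.002], [-0.099, -0.995, 0.0], [-0.002, 0.0, -1.0]]
force: [0.1, 0.2, -0.5]
gripper_width: 65.6
grip_force: 0.0
```

Emit:
carry_out --plan '[[0.066,[0,0,-0.03],0],[0.066,[0,0,-0.045],0],[0.066,[0,0,0],0]]'

```text
time: 14.95
position: [539.6, -79.5, 178.8]
tcp_rot: [[0.995, -0.1, 0.009], [-0.1, -0.995, -0.001], [0.009, 0.0, -1.0]]
force: [0.7, 0.7, -0.1]
gripper_width: 66.0
grip_force: 0.0
```

```bash
python3 - <<'E'
from h import *
s=robot.observe(); print(s["position"],s["gripper_width"])
t=vision.grab_frame("top"); cv2.imwrite("pics/t7.png",t)
q=rows((606,194,140),20,8,w=0.066)
E
```

```text
[539.6060924  -79.51188714 178.83039757] 66.00157832278829
[0.066, [0.005, -0.035, 0.005], -3.2], [0.066, [0.007, -0.034, 0.004], -3.2], [0.066, [0.009, -0.034, 0.005], -3.2], [0.066, [0.011, -0.034, 0.004], -3.3], [0.066, [0.013, -0.033, 0.005], -3.2],
[0.066, [0.014, -0.032, 0.004], -3.2], [0.066, [0.016, -0.031, 0.005], -3.2], [0.066, [0.018, -0.03, 0.005], -3.2],
```

Emit:
carry_out --plan '[[0.066,[0.005,-0.035,0],-3.2],[0.066,[0.007,-0.034,0],-3.2],[0.066,[0.009,-0.034,0.005],-3.2],[0.066,[0.011,-0.034,0.008],-3.3],[0.066,[0.013,-0.033,0.008],-3.2]]'

```text
time: 15.62
position: [578.8, 92.5, 152.0]
tcp_rot: [[0.983, 0.182, -0.002], [0.182, -0.983, -0.001], [-0.002, 0.0, -1.0]]
force: [-0.4, -0.0, 0.5]
gripper_width: 65.8
grip_force: 0.0
```

Emit:
carry_out --plan '[[0.066,[0.014,-0.032,0.008],-3.2],[0.066,[0.016,-0.031,0.005],-3.2],[0.066,[0.018,-0.03,0.004],-3.2],[0.066,[0,0,0],0],[0.066,[0,0,0],0]]'

```text
time: 16.25
position: [603.8, 192.3, 135.4]
tcp_rot: [[0.94, 0.341, -0.002], [0.341, -0.94, -0.002], [-0.002, 0.001, -1.0]]
force: [-0.6, -0.2, -0.5]
gripper_width: 65.9
grip_force: 0.0
```

```bash
python3 - <<'E'
from h import *
s=robot.observe(); print(s["position"]); c=vision.get_calibration("wrist"); im=vision.grab_frame("wrist"); cv2.imwrite("pics/w8.png",im)
e=px(0,[[606,194,18]],c)[0]; r=335*21/np.linalg.norm(np.array(c["cam_to_world"])[:3,3]-[606,194,18]); print(e,r)
g=cv2.cvtColor(im,cv2.COLOR_BGR2GRAY); x0,y0=(e-60).astype(int)
k=cv2.HoughCircles(cv2.resize(g[y0:y0+120,x0:x0+120],None,fx=4,fy=4,interpolation=cv2.INTER_CUBIC),cv2.HOUGH_GRADIENT,1,40,param1=100,param2=25,minRadius=int(3.4*r),maxRadius=int(4.6*r))
for q in (k[0][:4] if k is not None else []):
    u,v=x0+q[0]/4,y0+q[1]/4; print((u,v),q[2]/4,at_z(0,u,v,18,c).round(1),im[int(v)+int(r*.75),int(u)])
E
```

```text
[603.77085025 192.34501437 135.35570105]
[323.75941751 226.06970411] 21.698235820294613
```

```bash
python3 - <<'E'
from h import *
im=cv2.imread("pics/w8.png"); hsv=cv2.cvtColor(im,cv2.COLOR_BGR2HSV); c=vision.get_calibration("wrist")
m=((hsv[...,1]<40)&(hsv[...,2]>90)).astype(np.uint8); m[:, :]*=1
n,lab,st,ce=cv2.connectedComponentsWithStats(m[100:262,220:430])
for i in range(1,n):
    if st[i,4]>200:
        (x,y),r=cv2.minEnclosingCircle(np.argwhere(lab==i)[:,::-1].astype(np.float32)); print(st[i],ce[i]+[220,100],(x+220,y+100,r),at_z(0,x+220,y+100,18,c).round(1))
E
```

```text
[  83  104   42   43 1165] [323.58454936 225.28927039] (323.5, 225.0, 21.708393096923828) [607.2 194.   18. ]
```

Collar at (323.5,225), radius 21.7 px, which fits 42 mm. That gives (607,194), agreeing with the earlier estimates. I descend onto it.

Emit:
carry_out --plan '[[0.066,[0.003,-0.0007,0.045],0],[0.066,[0,0,0.045],0],[0.066,[0,0,0.035],0],[0.066,[0,0,0.025],0],[0.066,[0,0,0],0]]'

```text
time: 16.92
position: [605.4, 192.7, -15.5]
tcp_rot: [[0.94, 0.34, -0.004], [0.34, -0.94, -0.003], [-0.005, 0.001, -1.0]]
force: [0.5, 0.1, -0.2]
gripper_width: 66.3
grip_force: 0.0
```

Emit:
carry_out --plan '[[0.066,[0,0,0.008],0],[0.066,[0,0,0.006],0],[0.066,[0,0,0],0]]'

```text
time: 17.3
position: [607.0, 195.0, -27.4]
tcp_rot: [[0.94, 0.342, 0.0], [0.342, -0.94, -0.0], [0.0, 0.0, -1.0]]
force: [0.0, -0.2, 0.6]
gripper_width: 66.0
grip_force: 0.0
```

Emit:
carry_out --plan '[[0.066,[0,0,0.002],0],[0.03,[0,0,0],0],[0.03,[0,0,0],0],[0.03,[0,0,0],0],[0.03,[0,0,0],0]]' --squeeze 25

```text
time: 17.92
position: [607.1, 195.1, -29.5]
tcp_rot: [[0.94, 0.342, 0.0], [0.342, -0.94, -0.0], [0.0, 0.0, -1.0]]
force: [0.7, -0.4, 1.1]
gripper_width: 41.4
grip_force: 25.0
```

```bash
python3 - <<'E'
from h import *
s=robot.observe(); print(s["position"],s["gripper_width"],s["grip_force"])
q=rows((607,195,165),20,4,w=0.03); q=rows((535.8,-78,165),-5.6,9,q,w=0.03)
E
```

```text
[607.10203053 195.10484562 -29.46233802] 41.35595465443452 25.000202357769012
[0.03, [-0.0, 0.0, -0.049], -0.0], [0.03, [-0.0, 0.0, -0.048], -0.0], [0.03, [-0.0, 0.0, -0.049], -0.0], [0.03, [-0.0, 0.0, -0.048], -0.0], 
[0.03, [-0.018, 0.026, -0.0], 2.8], [0.03, [-0.016, 0.026, -0.0], 2.9], [0.03, [-0.016, 0.028, -0.0], 2.8], [0.03, [-0.013, 0.028, -0.0], 2.9], [0.03, [-0.013, 0.029, -0.0], 2.8],
[0.03, [-0.011, 0.029, -0.0], 2.9], [0.03, [-0.009, 0.03, -0.0], 2.8], [0.03, [-0.008, 0.03, -0.0], 2.8], [0.03, [-0.006, 0.031, -0.0], 2.9],
```

Emit:
carry_out --plan '[[0.03,[0,0,-0.045],0],[0.03,[0,0,-0.05],0],[0.03,[0,0,-0.05],0],[0.03,[0,0,-0.05],0]]'

```text
time: 18.42
position: [606.5, 195.0, 166.7]
tcp_rot: [[0.94, 0.342, -0.001], [0.342, -0.94, -0.0], [-0.001, 0.0, -1.0]]
force: [-0.3, -0.1, -1.1]
gripper_width: 41.5
grip_force: 25.0
```

Emit:
carry_out --plan '[[0.03,[-0.018,0.026,0],2.8],[0.03,[-0.016,0.026,0],2.9],[0.03,[-0.016,0.028,0],2.8],[0.03,[-0.013,0.028,0],2.9],[0.03,[-0.013,0.029,0],2.8]]'

```text
time: 19.05
position: [566.4, 42.4, 165.2]
tcp_rot: [[0.995, 0.099, -0.0], [0.099, -0.995, -0.0], [-0.0, 0.0, -1.0]]
force: [-0.2, -0.7, -0.5]
gripper_width: 41.5
grip_force: 25.0
```

Emit:
carry_out --plan '[[0.03,[-0.011,0.029,0],2.9],[0.03,[-0.009,0.03,0],2.8],[0.03,[-0.008,0.03,0],2.8],[0.03,[-0.006,0.031,0],2.9],[0.03,[0,0,0],0]]'

```text
time: 19.68
position: [535.0, -80.9, 165.1]
tcp_rot: [[0.995, -0.103, -0.001], [-0.103, -0.995, -0.001], [-0.001, 0.002, -1.0]]
force: [1.0, 0.3, -0.6]
gripper_width: 40.9
grip_force: 25.0
```

Emit:
carry_out --plan '[[0.03,[0,0,0.01],0],[0.03,[0,0,0],0],[0.03,[0,0,0],0],[0.03,[0,0,0],0]]'

```text
time: 20.18
position: [536.4, -77.2, 155.5]
tcp_rot: [[0.995, -0.097, 0.0], [-0.097, -0.995, 0.0], [0.0, -0.0, -1.0]]
force: [0.7, 0.1, -1.0]
gripper_width: 41.0
grip_force: 25.0
```

Emit:
carry_out --plan '[[0.03,[-0.001,0.001,0.01],0],[0.03,[0,0,0.01],0],[0.03,[0,0,0.008],0],[0.03,[0,0,0.005],0],[0.03,[0,0,0],0]]'

```text
time: 20.8
position: [534.9, -78.6, 122.0]
tcp_rot: [[0.995, -0.098, -0.001], [-0.098, -0.995, 0.0], [-0.001, -0.0, -1.0]]
force: [-0.4, 0.4, -0.7]
gripper_width: 41.2
grip_force: 25.0
```

Emit:
carry_out --plan '[[0.03,[0,0,0.005],0],[0.03,[0,0,0.004],0],[0.03,[0,0,0],0]]'

```text
time: 21.18
position: [535.0, -78.7, 113.2]
tcp_rot: [[0.995, -0.098, -0.0], [-0.098, -0.995, 0.0], [-0.0, 0.0, -1.0]]
force: [0.3, 0.4, -0.7]
gripper_width: 41.3
grip_force: 25.0
```

The collar is threaded without any side force, so I go on down to about 100.

Emit:
carry_out --plan '[[0.03,[0,0,0.005],0],[0.03,[0,0,0.005],0],[0.03,[0,0,0.002],0],[0.03,[0,0,0],0]]'

```text
time: 21.68
position: [534.9, -78.6, 101.2]
tcp_rot: [[0.995, -0.098, -0.0], [-0.098, -0.995, 0.0], [-0.0, 0.0, -1.0]]
force: [-0.4, 0.2, -1.7]
gripper_width: 41.2
grip_force: 25.0
```

Emit:
carry_out --plan '[[0.03,[0,0,0.0015],0],[0.03,[0,0,0],0]]'

```text
time: 21.92
position: [535.2, -78.7, 100.5]
tcp_rot: [[0.995, -0.098, 0.0], [-0.098, -0.995, -0.0], [0.0, 0.0, -1.0]]
force: [-0.7, -0.3, 2.7]
gripper_width: 41.2
grip_force: 25.0
```

Contact at 100.5 (2.7 N), so the collar is home. I release, rise, and photograph the quadrant.

Emit:
carry_out --plan '[[0.03,[0,0,0.0005],0],[0.06,[0,0,0],0],[0.06,[0,0,0],0],[0.06,[0,0,-0.003],0],[0.06,[0,0,-0.012],0]]'

```text
time: 22.55
position: [534.5, -78.6, 114.3]
tcp_rot: [[0.995, -0.098, -0.002], [-0.098, -0.995, 0.0], [-0.002, -0.0, -1.0]]
force: [1.0, -0.3, 0.1]
gripper_width: 59.6
grip_force: 0.0
```

Emit:
carry_out --plan '[[0.06,[0,0,-0.035],0],[0.06,[0,0,-0.04],0],[0.06,[0,0,-0.02],0],[0.06,[0,0,0],0],[0.06,[0,0,0],0]]'

```text
time: 23.18
position: [534.4, -78.6, 208.8]
tcp_rot: [[0.995, -0.098, -0.001], [-0.098, -0.995, 0.0], [-0.001, 0.0, -1.0]]
force: [0.2, -0.2, -0.6]
gripper_width: 59.8
grip_force: 0.0
```

```bash
cat >> h.py <<'E'
a_=np.radians(-5.6); GX=np.array([np.cos(a_),np.sin(a_),0]); GY=np.array([-np.sin(a_),np.cos(a_),0]); S=np.array([534.6,-77.2,0])
def G(x,y,z): return S+GX*x+GY*y+np.array([0,0,z])
def arc(th,y,r=88): return G(130-r*np.cos(th),y,145+r*np.sin(th))
E
python3 - <<'E'
from h import *
import pickle
s=robot.observe(); print(s["position"]); c=vision.get_calibration("wrist"); im=vision.grab_frame("wrist"); cv2.imwrite("pics/w9.png",im); pickle.dump(c,open("w9.pkl","wb"))
for th in(.42,.5,.6,.7,.78): print(th,px(0,arc(th,-118),c).round(1),px("scene",arc(th,-118)).round(1),px("top",arc(th,-118)).round(1))
print("pointer",px(0,arc(0,-108),c))
x0,y0=480,60
a=cv2.resize(im[60:230,430:630],None,fx=3,fy=3,interpolation=cv2.INTER_CUBIC)
sc=cv2.imread("pics/scene0.png"); u,v=px("scene",arc(.6,-118))[0].astype(int); print(u,v)
b=cv2.resize(sc[v-30:v+21,u-20:u+20],(200,255),interpolation=cv2.INTER_CUBIC); t=cv2.imread("pics/top0.png"); u,v=px("top",arc(.6,-118))[0].astype(int); print(u,v)
d=cv2.resize(t[v-30:v+21,u-20:u+20],(200,255),interpolation=cv2.INTER_CUBIC)
cv2.imwrite("pics/c9.png",np.hstack([a,np.vstack([b,d])]))
E
```

```text
[534.40427401 -78.63128466 208.75791521]
0.42 [[496.2 184.1]] [[196.1 242.1]] [[429.6 214.8]]
0.5 [[501.5 180.1]] [[195.2 241.2]] [[430.1 213.3]]
0.6 [[508.3 173.6]] [[193.9 240.4]] [[430.8 211.3]]
0.7 [[515.4 165.3]] [[192.6 240. ]] [[431.5 209. ]]
0.78 [[521.2 157.4]] [[191.5 240. ]] [[432. 207.]]
pointer [[460.07821722 190.3003706 ]]
193 240
430 211
```

View pics/c9.png

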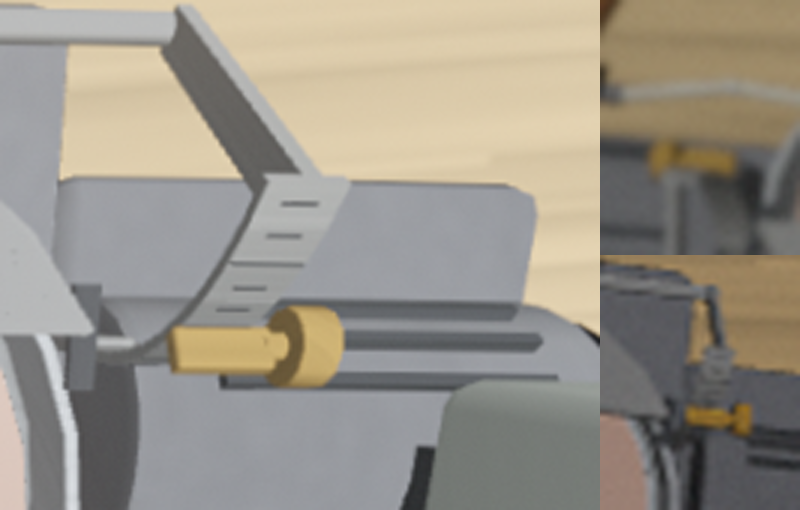

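The last picture shows the brass clamp with its inner edge at crop (173,350). The top inset puts the inner end at about (427.4,213.3) and the scene inset at about (200,242). I fit the index angle from these.

```bash
python3 - <<'E'
from h import *
import pickle
from scipy.optimize import least_squares as ls
c=pickle.load(open("w9.pkl","rb")); f=lambda x,y:np.array([430+(x+.5)/3-.5,60+(y+.5)/3-.5])
o=f(173,350); print(o)
r=ls(lambda q:px(0,arc(q[0],q[1]),c)[0]-o,[.6,-110]);print("wrist",r.x)
for n,p in(("top",(427.4,213.3)),("scene",(200,242))):
    r=ls(lambda q:px(n,arc(q[0],q[1]))[0]-p,[.6,-110]);print(n,r.x,r.cost)
# block corners of inner edge top/bottom, and pointer plate (85,285)-(85,390); bar/hood-edge check
for p in((173,328),(173,372)):
    r=ls(lambda q:px(0,arc(q[0],q[1]),c)[0]-f(*p),[.6,-110]);print(p,r.x)
for y in(-100,-104,-108,-112): print(y,[ (px(0,arc(t,y),c)[0]-[430,60])*3 for t in (0,.5,.6)])
print("bar mid",(px(0,G(50,0,184),c)), "hinge", (px(0,G(130,-60,145),c)[0]-[430,60])*3)
E
```

```text
[487.33333333 176.33333333]
wrist [   0.5586817  -106.00130466]
top [   0.48495297 -110.7812297 ] 4.0389678347315804e-28
scene [   0.45162129 -108.69323621] 5.0487097934144756e-26
(173, 328) [   0.65536065 -102.1022867 ]
(173, 372) [   0.42865001 -111.45162482]
-100 [array([ 60.23069657, 390.76192103]), array([134.41628791, 359.70494936]), array([152.03363961, 340.04557962])]
-104 [array([ 75.24443419, 390.83000996]), array([152.25843637, 359.82810327]), array([170.53943361, 340.19494342])]
-108 [array([ 90.23465166, 390.90111179]), array([170.0602322 , 359.95646577]), array([188.99989247, 340.35053696])]
-112 [array([105.20047024, 390.97522659]), array([187.82016228, 360.09003674]), array([207.41331503, 340.51235995])]
bar mid [[323.23476894 183.36453543]] hinge [-73.55705888  26.94830019]
```

The estimates spread over 0.45–0.56, too coarse, so I take two more wrist views with parallax and triangulate the brass corners by code.

Emit:
carry_out --plan '[[0.06,[0,0.05,0],0],[0.06,[0,0.05,0],0],[0.06,[0,0,0],0],[0.06,[0,0,0],0],[0.06,[0,0,0],0]]'

```text
time: 23.85
position: [525.4, -176.3, 209.0]
tcp_rot: [[0.995, -0.095, -0.001], [-0.095, -0.995, 0.001], [-0.001, -0.001, -1.0]]
force: [0.0, 0.6, 0.8]
gripper_width: 59.8
grip_force: 0.0
```

```bash
cat >> h.py <<'E'
import pickle
def brass(name,tag,shot=True):
    if shot:
        c=vision.get_calibration(name); im=vision.grab_frame(name); cv2.imwrite(f"pics/{tag}.png",im); pickle.dump(c,open(tag+".pkl","wb"))
    else: im=cv2.imread(f"pics/{tag}.png"); c=pickle.load(open(tag+".pkl","rb"))
    u,v=px(0,arc(.55,-112),c)[0].astype(int); x0,y0=max(u-50,0),max(v-40,0)
    hsv=cv2.cvtColor(im[y0:y0+80,x0:x0+100],cv2.COLOR_BGR2HSV); H,Sa,V=hsv[...,0],hsv[...,1],hsv[...,2]
    m=((H>14)&(H<32)&(Sa>115)&(V>70)).astype(np.uint8); n,l,st,ce=cv2.connectedComponentsWithStats(m)
    if n<2: print("none",u,v); return
    i=1+st[1:,4].argmax(); b=st[i]; print(tag,"bbox",b[0]+x0,b[1]+y0,b[2],b[3],b[4],"pred",u,v)
    for r in range(b[1],b[1]+b[3]):
        print(r+y0,b[0]+x0,"".join(" " if l[r,k]!=i else "%x"%(V[r,k]//16) for k in range(b[0],b[0]+b[2])))
E
python3 - <<'E'
from h import *
brass("wrist","w9",False); print(robot.observe()["position"]); brass("wrist","wC")
E
```

```text
w9 bbox 515 163 24 26 208 pred 495 176
163 515            79abb        
164 515           6678b         
165 515        66666679         
166 515       6666 6 68b        
167 515       6  6 6667a        
168 515      6  6  66 69        
169 515     97 66 6 6668        
170 515      987776 6668        
171 515       b   866667a       
172 515           a766 7a       
173 515            866 6a       
174 515            8 666a       
175 515            86 679       
176 515            8 667a       
177 515            76  7a       
178 515           966 68        
179 515        baa7  669        
180 515       b876 6667a        
181 515       a76666  8b        
182 515       96666  68b        
183 515 aaaaa8766666679         
184 515    887  6 6 68b  c      
185 515      6   66 7a bbbb b bb
186 515       66 6678aaaaaaaabb 
187 515        66678999aaaaaaaa 
188 515           7 888888      
[ 525.44350924 -176.31916839  209.03464895]
none 345 177
```

Emit:
carry_out --plan '[[0.06,[-0.045,-0.03,0],0],[0.06,[-0.045,-0.03,0],0],[0.06,[0,0,0],0],[0.06,[0,0,0],0],[0.06,[0,0,0],0]]'

```text
time: 24.52
position: [442.6, -110.1, 209.6]
tcp_rot: [[0.995, -0.098, 0.001], [-0.098, -0.995, -0.0], [0.001, -0.0, -1.0]]
force: [0.3, 0.5, 0.4]
gripper_width: 60.3
grip_force: 0.0
```

```bash
python3 - <<'E'
from h import *
print(robot.observe()["position"]); brass("wrist","wB")
E
```

```text
[ 442.56542237 -110.1060554   209.60264333]
wB bbox 479 33 13 10 60 pred 443 26
33 479  9           
34 479  a   b       
35 479 8a   a       
36 479 8aaaa aa  a a
37 479 99aaaaaaaaaa 
38 479  999 9  9aaa 
39 479   999 999999 
40 479   8    9999  
41 479  8  88  88   
42 479  7  77778
```

```bash
python3 - <<'E'
from h import *
im=cv2.imread("pics/w9.png"); h=cv2.cvtColor(im,cv2.COLOR_BGR2HSV)
print([h[v,u].tolist() for u,v in((490,172),(500,176),(500,182),(520,150),(480,70))])
E
sed -i 's/(Sa>115)&(V>70)/(Sa>80)\&(V>60)/' h.py
python3 - <<'E'
from h import *
for t in("w9","wC","wB"): brass("wrist",t,False)
E
```

```text
[[21, 108, 207], [21, 111, 200], [21, 113, 190], [60, 2, 161], [90, 1, 188]]
w9 bbox 486 162 59 27 1114 pred 495 176
162 486                                         89aa999999988      
163 486                                       6679abbbbbbbbbaa     
164 486                                     6666678bcccccccbbbbb   
165 486                                    666666679cccccccccccc   
166 486                                   6666666668bcccccccccccb  
167 486                                   6666666667acccccccccccc  
168 486                                  766666666669bccccccccccc  
169 486   abbbbbbbaaaaaaaaaaaaaaaaabbbbbb976666666668bcccccccccccc 
170 486  8bccccccccccccccccccccccccccccccb98777666668bdccccccccccc 
171 486 68bcdcccccdcccddcdcdccccccccccccccbbbbb866667acdcccccccccc 
172 486 68acccccccccccccccccccccccccccccccccccca76667acccccccccccc 
173 486 67acccccccccccccccccccccccccccccbccccccc86666acccccccccccc9
174 486 679cccccccccccccccccccccccccccccbccccccc86666acccccccccccc9
175 486 679bcccccccccccccccccccccccccccccccccccc866679cccccccccccc9
176 486 668bccccccccccccccccccc
[... 4037 characters left out ...]
aaaaaaaaaaaabbbbbbbbbbbba77766669bbbbbbbbbbbb
34 435 678999999999999999999999999999999999976666667abbbbbbbbbbbb
35 435  79999999999999999999999999999999999866666668aaaaaaaabbbbb
36 435  89999999999999999999999999999999998766666678aaaaaaaaaaaaa
37 435  888888888888888888888888888888888886666666799aaaaaaaaaaaa
38 435                                    766666667999999999aaaa 
39 435                                     666666678999999999999 
40 435                                     66666677888888999999  
41 435                                     6666667788888888888   
42 435                                      66666777777777788    
43 435                                      6666777777777777
```

```bash
python3 - <<'E'
from h import *
from scipy.optimize import least_squares as ls
C={t:pickle.load(open(t+".pkl","rb")) for t in("w9","wC","wB")}
obs={"P1":{"w9":(488.3,168.7),"wC":(339.6,168.9),"wB":(436.6,19.6)},"P2":{"w9":(488.6,182.6),"wC":(339.6,182.8),"wB":(437.6,32.5)},
"P3":{"w9":(487.5,184.2),"wB":(437.,37.6)},"knob top":{"w9":(534,162),"wC":(386,162)}}
for n,o in obs.items():
    r=ls(lambda P:np.concatenate([px(0,P,C[t])[0]-p for t,p in o.items()]),arc(.55,-108))
    d=r.x-S; g=np.array([d@GX,d@GY,r.x[2]]); R=np.array([130-g[0],g[2]-145]); print(n,"grinder",g.round(1),"radius",np.hypot(*R).round(1),"th",np.arctan2(R[1],R[0]).round(3),"res",r.fun.round(1))
E
```

```text
P1 grinder [  60.1 -108.7  186.5] radius 81.3 th 0.536 res [ 0.1 -0.   0.1  0.1 -0.2 -0. ]
P2 grinder [  51.5 -108.4  190.3] radius 90.6 th 0.523 res [ 0.7 -0.3 -0.2 -0.1 -0.5  0.3]
P3 grinder [  50.  -109.5  186.4] radius 90.0 th 0.478 res [ 0.4 -0.1 -0.3  0.1]
knob top grinder [  64.7 -138.6  187.1] radius 77.7 th 0.573 res [-0.  0.  0. -0.]
```

The brass corners triangulate to radius 81–91 mm with sub-pixel residuals. The upper face is at 0.53 rad and the lower edge at 0.48, so the clamp middle is about 0.50. I check for bias with the shut grip bar in the same views and plan the approach.

```bash
python3 - <<'E'
from h import *
from scipy.optimize import least_squares as ls
C={t:pickle.load(open(t+".pkl","rb")) for t in("w9","wC","wB")}
for y in(-15,15):
  o={}
  for t in("w9","wB","wC"):
    u,v=px(0,G(50,y,184),C[t])[0]; 
    if not(0<u<640): continue
    g=cv2.cvtColor(cv2.imread(f"pics/{t}.png"),cv2.COLOR_BGR2GRAY); a=max(int(v)-22,0); col=g[a:int(v)+22,int(round(u))]; k=np.where(col<100)[0]
    print(t,y,(u.round(1),v.round(1)),"dark rows",(a+k.min(),a+k.max(),len(k)) if len(k) else col.tolist())
    if len(k): o[t]=a+(k.min()+k.max())/2
  r=ls(lambda q:[px(0,G(q[0],y,q[1]),C[t])[0][1]-v for t,v in o.items()],[50,184]); print("bar x,z",r.x.round(1),r.fun.round(2))
q=rows((584.4,-82,190),84.4,9,w=0.03)
E
```

```text
w9 -15 (np.float64(345.8), np.float64(183.4)) dark rows (np.int64(175), np.int64(190), 16)
wB -15 (np.float64(281.8), np.float64(38.3)) dark rows (np.int64(27), np.int64(48), 22)
wC -15 (np.float64(199.4), np.float64(184.3)) dark rows (np.int64(176), np.int64(191), 16)
bar x,z [ 50.5 183.8] [ 0.02 -0.   -0.02]
w9 15 (np.float64(300.7), np.float64(183.4)) dark rows (np.int64(175), np.int64(190), 16)
wB 15 (np.float64(233.1), np.float64(38.9)) dark rows (np.int64(28), np.int64(49), 22)
wC 15 (np.float64(155.4), np.float64(184.5)) dark rows (np.int64(176), np.int64(192), 17)
bar x,z [ 50.4 183.4] [ 0.2 -0.  -0.2]
[0.03, [0.015, -0.005, 0.002], -10.0], [0.03, [0.016, -0.002, 0.002], -10.0], [0.03, [0.016, 0.001, 0.002], -10.0], [0.03, [0.016, 0.004, 0.003], -10.0], [0.03, [0.015, 0.006, 0.002], -10.0],
[0.03, [0.013, 0.009, 0.002], -10.0], [0.03, [0.012, 0.011, 0.002], -10.0], [0.03, [0.009, 0.013, 0.002], -10.0], [0.03, [0.008, 0.014, 0.002], -10.0],
```

The bar triangulates to (50.4,183.6) against nominal (50,184), so the frame is good to half a millimetre. Now over the bar.

Emit:
carry_out --plan '[[0.03,[0.015,-0.005,0],-10],[0.03,[0.016,-0.002,0],-10],[0.03,[0.016,0.001,0.002],-10],[0.03,[0.016,0.004,0.003],-10],[0.03,[0.015,0.006,0.002],-10]]'

```text
time: 25.2
position: [521.6, -93.9, 201.9]
tcp_rot: [[0.711, 0.703, -0.0], [0.703, -0.711, 0.0], [-0.0, -0.001, -1.0]]
force: [-0.3, 0.1, -0.8]
gripper_width: 30.8
grip_force: 0.0
```

Emit:
carry_out --plan '[[0.03,[0.013,0.009,0.002],-10],[0.03,[0.012,0.011,0.002],-10],[0.03,[0.009,0.013,0.002],-10],[0.03,[0.008,0.014,0.002],-10],[0.03,[0,0,0],0]]'

```text
time: 25.82
position: [584.2, -81.0, 193.5]
tcp_rot: [[0.1, 0.995, -0.001], [0.995, -0.1, 0.001], [0.001, -0.001, -1.0]]
force: [-0.8, 0.2, -0.5]
gripper_width: 30.0
grip_force: 0.0
```

Emit:
carry_out --plan '[[0.03,[0,0,0],0],[0.03,[0,0,0],0]]'

```text
time: 26.08
position: [582.9, -81.4, 194.6]
tcp_rot: [[0.1, 0.995, -0.0], [0.995, -0.1, -0.0], [-0.0, -0.0, -1.0]]
force: [-0.6, -0.6, 0.9]
gripper_width: 30.2
grip_force: 0.0
```

```bash
python3 - <<'E'
from h import *
from scipy.optimize import least_squares as ls
s=robot.observe(); print(s["position"],s["joint_pos"].round(1),np.array(s["tcp_rot"]).round(3).tolist())
R=np.array(s["tcp_rot"]); print("tool shift to bar:",(R.T@(G(50.4,0,135)-s["position"])).round(1))
C={t:pickle.load(open(t+".pkl","rb")) for t in("w9","wB")}
r=ls(lambda q:[px(0,G(q[0],-118,q[1]),C[t])[0][1]-v for t,v in(("w9",184.4),("wB",37.7))],[50,186]); x,z=r.x
print("P3",r.x,np.hypot(130.4-x,z-144.6),np.arctan2(z-144.6,130.4-x))
r=ls(lambda q:[px(0,G(q[0],-118,q[1]),C[t])[0][1]-v for t,v in(("w9",182.6),("wB",32.7))],[50,186]); x,z=r.x
print("P2",r.x,np.hypot(130.4-x,z-144.6),np.arctan2(z-144.6,130.4-x))
E
```

```text
[582.89481868 -81.43538962 194.55165385] [ 23.6  20.4 -25.6  98.2   9.7  63.6 -10.7] [[0.1, 0.995, -0.0], [0.995, -0.1, -0.0], [-0.0, -0.0, -1.0]]
tool shift to bar: [-0.5  1.9 59.6]
P3 [ 49.9487653  187.17110136] 91.02032649646861 0.4866979598949987
P2 [ 51.42489306 191.18612407] 91.69151799418226 0.5329477965654952
```

Clamp edges at 0.487 and 0.535 put the index at about 0.51. Now I lower over the bar.

Emit:
carry_out --plan '[[0.03,[0,0.002,0.02],0],[0.03,[0,0,0.018],0],[0.03,[0,0,0.012],0],[0.03,[0,0,0.008],0],[0.03,[0,0,0],0]]'

```text
time: 26.7
position: [585.0, -81.1, 135.9]
tcp_rot: [[0.098, 0.995, -0.001], [0.995, -0.098, 0.0], [0.0, -0.001, -1.0]]
force: [0.1, 0.2, 0.4]
gripper_width: 29.7
grip_force: 0.0
```

Emit:
carry_out --plan '[[0.03,[0,0,0.0015],0],[0.03,[0,0,0],0]]'

```text
time: 26.95
position: [585.6, -81.2, 135.4]
tcp_rot: [[0.098, 0.995, 0.001], [0.995, -0.098, -0.0], [-0.0, 0.001, -1.0]]
force: [-0.4, -0.5, -0.6]
gripper_width: 30.2
grip_force: 0.0
```

Emit:
carry_out --plan '[[0.006,[0,0,0],0],[0.006,[0,0,0],0],[0.006,[0,0,0],0],[0.006,[0,0,0],0],[0.006,[0,0,0],0]]' --squeeze 45

```text
time: 27.58
position: [584.7, -81.1, 135.0]
tcp_rot: [[0.098, 0.995, -0.001], [0.995, -0.098, -0.0], [-0.0, -0.001, -1.0]]
force: [-2.9, -0.1, 3.4]
gripper_width: 10.4
grip_force: 45.0
```

```bash
python3 - <<'E'
from h import *
s=robot.observe(); print(s["position"],s["gripper_width"],s["grip_force"],s["force"])
# rows along the arc to 0.50 in 10 steps, tool y=+GX, z down
b=.4536; p=np.array([80,39.])
for i in range(1,11):
    t=.5*i/10+b; q=89*np.array([np.cos(t),np.sin(t)]); print([0.006,[0,round((p[0]-q[0])/1000,4),round(-(q[1]-p[1])/1000,4)],0],end=", "); p=q
E
```

```text
[584.69987691 -81.13460241 135.00737297] 10.420993013762189 45.00059366226196 [-2.87680802 -0.09088834  3.44127713]
[0.006, [0, np.float64(0.002), np.float64(-0.0039)], 0], [0.006, [0, np.float64(0.0022), np.float64(-0.0038)], 0], [0.006, [0, np.float64(0.0024), np.float64(-0.0037)], 0], [0.006, [0, np.float64(0.0026), np.float64(-0.0036)], 0], [0.006, [0, np.float64(0.0028), np.float64(-0.0035)], 0], [0.006, [0, np.float64(0.003), np.float64(-0.0033)], 0], [0.006, [0, np.float64(0.0031), np.float64(-0.0032)], 0], [0.006, [0, np.float64(0.0033), np.float64(-0.003)], 0], [0.006, [0, np.float64(0.0034), np.float64(-0.0028)], 0], [0.006, [0, np.float64(0.0036), np.float64(-0.0027)], 0],
```

The bar is held (45 N). I lift along the arc, in two halves.

Emit:
carry_out --plan '[[0.006,[0,0.002,-0.0039],0],[0.006,[0,0.0022,-0.0038],0],[0.006,[0,0.0024,-0.0037],0],[0.006,[0,0.0026,-0.0036],0],[0.006,[0,0.0028,-0.0035],0]]'

```text
time: 28.2
position: [594.6, -82.2, 152.4]
tcp_rot: [[0.098, 0.995, -0.006], [0.995, -0.098, 0.0], [-0.0, -0.006, -1.0]]
force: [-7.7, 1.0, -7.5]
gripper_width: 10.8
grip_force: 45.0
```

Emit:
carry_out --plan '[[0.006,[0,0.003,-0.0033],0],[0.006,[0,0.0031,-0.0032],0],[0.006,[0,0.0033,-0.003],0],[0.006,[0,0,0],0],[0.006,[0,0,0],0]]'

```text
time: 28.82
position: [602.5, -83.0, 161.9]
tcp_rot: [[0.098, 0.995, -0.009], [0.995, -0.098, 0.0], [-0.001, -0.009, -1.0]]
force: [-9.8, 1.1, -5.6]
gripper_width: 10.7
grip_force: 45.0
```

```bash
cat >> h.py <<'E'
def theta(p0=(584.7,-81.1,135.0)):
    s=robot.observe(); d=s["position"]-np.array(p0); v=np.array([80-d@GX,39+d[2]])
    print("theta",np.arctan2(v[1],v[0])-.4536,"r",np.hypot(*v),np.array(s["position"]).round(1),"F",s["force"],s["gripper_width"])
E
python3 - <<'E'
from h import *
theta()
print("scene",px("scene",[arc(t,-106) for t in(0,.4,.51)]).round(1).tolist(),"top",px("top",[arc(t,-106) for t in(0,.4,.51)]).round(1).tolist())
for n in("scene","top"): cv2.imwrite(f"pics/{n}L.png",vision.grab_frame(n))
E
```

```text
theta 0.3619921689449367 r 90.54432260789271 [602.5 -83.  161.9] F [-9.76248345  1.14743942 -5.55851991] 10.721776718151482
scene [[205.3, 250.9], [201.8, 242.8], [200.6, 241.5]] top [[422.8, 218.5], [425.1, 214.6], [425.8, 212.6]]
```

Lifted to about 0.36. I continue, then cross-check with the hood's front edge in the wrist camera.

Emit:
carry_out --plan '[[0.006,[0,0.0032,-0.003],0],[0.006,[0,0.0034,-0.0028],0],[0.006,[0,0.0036,-0.0025],0],[0.006,[0,0,0],0],[0.006,[0,0,0],0]]'

```text
time: 29.55
position: [612.3, -83.9, 170.9]
tcp_rot: [[0.098, 0.995, -0.01], [0.995, -0.098, -0.0], [-0.001, -0.01, -1.0]]
force: [-12.3, 1.7, -1.2]
gripper_width: 10.5
grip_force: 45.0
```

```bash
python3 - <<'E'
from h import *
theta(); s=robot.observe(); R=np.array(s["tcp_rot"]); print(R[:,2])
c=vision.get_calibration("wrist"); im=vision.grab_frame("wrist"); cv2.imwrite("pics/wL.png",im); pickle.dump(c,open("wL.pkl","wb"))
def fe(t,y): return G(130-72.4*np.cos(t+.1107),y,145+72.4*np.sin(t+.1107))
g=cv2.cvtColor(im,cv2.COLOR_BGR2GRAY)
for y in(50,65,80,95,110):
    P=px(0,[fe(t,y) for t in(.4,.5,.6)],c).round(1); u,v=P[1].astype(int); print(y,P.tolist())
    if 0<=v<480: print([int(g[v,k]) for k in range(u-25,u+26)])
E
```

```text
theta 0.5075400065873121 r 91.342198069161 [612.3 -83.9 170.9] F [-12.34742845   1.7414667   -1.1904113 ] 10.486601121750137
[-1.02202189e-02 -8.76631118e-05 -9.99947768e-01]
50 [[303.7, 190.7], [310.0, 191.8], [317.7, 192.9]]
[198, 198, 198, 198, 198, 199, 199, 198, 199, 199, 199, 199, 193, 173, 149, 147, 148, 147, 146, 146, 146, 145, 151, 169, 182, 183, 181, 182, 182, 183, 160, 111, 97, 108, 114, 114, 113, 108, 94, 76, 67, 67, 67, 69, 68, 67, 67, 65, 66, 67, 66]
65 [[303.3, 163.7], [309.7, 163.9], [317.6, 164.1]]
[199, 199, 199, 199, 199, 199, 199, 199, 199, 199, 199, 200, 199, 184, 152, 148, 148, 149, 148, 148, 146, 146, 146, 155, 173, 182, 182, 182, 182, 182, 182, 182, 182, 182, 182, 182, 182, 182, 183, 182, 182, 182, 182, 182, 183, 182, 182, 182, 182, 182, 182]
80 [[303.0, 135.7], [309.4, 134.9], [317.5, 134.1]]
[199, 199, 199, 199, 200, 199, 198, 195, 189, 179, 168, 175, 186, 172, 151, 148, 150, 148, 147, 147, 148, 147, 147, 165, 182, 183, 182, 182, 182, 183, 183, 184, 183, 184, 183, 183, 183, 183, 183, 183, 183, 183, 182, 183, 182, 183, 182, 182, 181, 182, 182]
95 [[302.6, 106.7], [309.1, 104.9], [317.3, 103.2]]
[210, 210, 210, 209, 204, 179, 152, 144, 142, 143, 144, 145, 147, 151, 150, 149, 149, 151, 149, 150, 149, 148, 153, 168, 183, 184, 183, 183, 183, 184, 184, 184, 184, 184, 184, 184, 183, 184, 185, 184, 185, 184, 180, 169, 161, 159, 159, 159, 159, 159, 159]
110 [[302.2, 76.8], [308.8, 74.0], [317.2, 71.1]]
[204, 205, 205, 205, 205, 204, 205, 205, 206, 205, 204, 203, 201, 199, 196, 194, 193, 193, 196, 199, 203, 204, 206, 208, 209, 209, 209, 208, 207, 206, 205, 203, 203, 203, 203, 202, 201, 200, 200, 199, 199, 201, 203, 206, 207, 208, 207, 207, 206, 206, 206]
```

```bash
python3 - <<'E'
from h import *
from scipy.optimize import least_squares as ls
C={t:pickle.load(open(t+".pkl","rb")) for t in("w9","wB","wL")}
g={t:cv2.cvtColor(cv2.imread(f"pics/{t}.png"),cv2.COLOR_BGR2GRAY) for t in C}
for y in(62,70,75):
    for t in("w9","wB"):
        u,v=px(0,G(58,y,153),C[t])[0]; print(t,y,(u.round(1),v.round(1)),[int(k) for k in g[t][max(int(v)-8,0):int(v)+14,int(round(u))]])
E
```

```text
w9 62 (np.float64(240.7), np.float64(169.8)) [186, 186, 186, 186, 186, 186, 186, 185, 185, 186, 190, 199, 199, 199, 199, 199, 198, 198, 198, 198, 198, 198]
wB 62 (np.float64(177.6), np.float64(42.9)) [74, 74, 74, 72, 71, 73, 69, 70, 71, 70, 69, 70, 68, 75, 99, 104, 115, 173, 192, 191, 191, 190]
w9 70 (np.float64(230.1), np.float64(169.8)) [186, 186, 186, 186, 186, 186, 185, 185, 186, 186, 189, 199, 199, 198, 199, 198, 198, 198, 199, 198, 198, 199]
wB 70 (np.float64(166.5), np.float64(43.2)) [176, 176, 176, 176, 176, 176, 176, 176, 176, 170, 144, 109, 104, 107, 107, 107, 123, 136, 138, 140, 139, 139]
w9 75 (np.float64(223.5), np.float64(169.9)) [186, 186, 187, 186, 186, 186, 186, 185, 186, 186, 192, 191, 191, 194, 198, 198, 199, 198, 199, 198, 198, 198]
wB 75 (np.float64(159.5), np.float64(43.3)) [175, 176, 175, 176, 177, 176, 176, 176, 177, 175, 152, 108, 104, 107, 106, 108, 122, 135, 139, 137, 138, 138]
```

```bash
python3 - <<'E'
from h import *
from scipy.optimize import least_squares as ls, brentq
C={t:pickle.load(open(t+".pkl","rb")) for t in("w9","wB","wL")}
r=ls(lambda q:[px(0,G(q[0],70,q[1]),C[t])[0][1]-v for t,v in(("w9",171.4),("wB",45.1))],[57,153]); print("edge shut x,z",r.x)
for ex,ez in(r.x,(56.9,153)):
    R,b=np.hypot(130-ex,ez-145),np.arctan2(ez-145,130-ex)
    print([round(brentq(lambda t:px(0,G(130-R*np.cos(t+b),y,145+R*np.sin(t+b)),C["wL"])[0][0]-u,0,1),3) for y,u in((65,307.5),(80,307.0),(95,306.8))])
# same for the visible bar end (y=44) would need its own edges
E
```

```text
edge shut x,z [ 56.82143163 152.71297237]
[0.502, 0.499, 0.501]
[0.496, 0.494, 0.496]
```

Measured in the same frame, the hood stands at about 0.499 and the clamp middle at about 0.508. One small nudge, then the final check.

Emit:
carry_out --plan '[[0.006,[0,0.0007,-0.0005],0],[0.006,[0,0,0],0],[0.006,[0,0,0],0],[0.006,[0,0,0],0],[0.006,[0,0,0],0]]'

```text
time: 30.22
position: [612.5, -83.9, 171.1]
tcp_rot: [[0.098, 0.995, -0.011], [0.995, -0.098, 0.0], [-0.001, -0.011, -1.0]]
force: [-13.3, 1.5, -2.3]
gripper_width: 10.5
grip_force: 45.0
```

```bash
python3 - <<'E'
from h import *
from scipy.optimize import brentq
theta(); c=vision.get_calibration("wrist"); g=cv2.cvtColor(vision.grab_frame("wrist"),cv2.COLOR_BGR2GRAY).astype(float)
R,b=np.hypot(73.15,7.85),np.arctan2(7.85,73.15); E=lambda t,y:px(0,G(130-R*np.cos(t+b),y,145+R*np.sin(t+b)),c)[0]
for y in(65,72,80,95):
    u,v=E(.5,y); row=g[int(round(v))]; ks=np.arange(int(u)-6,int(u)+8); k=next(k for k in ks if row[k]<165<=row[k+1]); x=k+(165-row[k])/(row[k+1]-row[k])
    print(y,round(brentq(lambda t:E(t,y)[0]-x,0,1),3))
E
```

```text
theta 0.5109262243583916 r 91.40126588204762 [612.5 -83.9 171.1] F [-13.2628067    1.50490132  -2.31190682] 10.498513845203469
65 0.503
72 0.501
80 0.505
95 0.501
```

```bash
python3 -c "
from bench import robot
print(robot.sign_off())"
```

```text
the job is handed in; nothing more can be done
None
```

The washer and then the collar are on the spindle, each lowered until it met the seat and let go. The hood is held by its grip bar at about 0.505 rad, against a measured index of about 0.51 rad, and the job is handed in at about 30 s.

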